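# Clamp a tin in the bench tin holder

## Robot

A 7-joint arm with a two-finger parallel gripper is mounted at the origin on a cart in front of the work surface, level with it; the furniture and walls round the work are solid. World frame = base frame: x ahead of the robot, y to its left, z up, the work surface at z = 0. Lengths are in m, angles in rad, forces in N, time in s.
With the tool pointing down it reaches from about 0.425 to 0.875 m from the base axis. Payload 4.7 kg.
Tool frame: the origin (TCP) lies between the finger pads; the fingertips stand ctrl.tip_reach ahead of it and the grasp point (between the pads) lies 5 mm behind it (ctrl.tip_reach is the distance from the TCP to the fingertips, in m); z points along the fingers, y is the direction in which the jaws open and shut (so a half turn about z gives the same grasp; the last joint's range is limited). The gripper opens to 87 mm and grips with 3 to 60 N. Pads are 19 mm wide; open, the fingers measure 117 mm over their backs; the gripper's body (75 mm by 190 mm) begins 51 mm behind the grasp point.
Start: joints at [-1.158, 0.321, -0.07, 1.45, 0.023, 1.371, -0.057], TCP at [0.252, 0.599, 0.237] pointing down, gripper open.
Joint ranges: [-2.86, 2.86], [-0.3, 2.09], [-1.38, 1.24], [0.06, 2.45], [-1.56, 4.7], [0.09, 2.05], [-2.69, 2.69]. Speed limits (rad/s): [2.57, 2.57, 3.14, 3.14, 3.14, 3.14, 3.14].

## Interface

Orientations are given as a rotation vector (axis times angle).
In Python, from bench import ctrl gives the robot as it stands.
- The arm moves only by the shell command python3 -m handwheel 'ROWS' [FORCE]. ROWS is JSON, a list of rows, each a list of 7 numbers: the shift along the tool's x, y, z in mm, then the turn, a rotation vector about the tool's x, y, z in rad, then the gripper's target within -1 to 1 (shut at 1, half-way at 0, fully open at -1). In form: [[dx, dy, dz, ax, ay, az, grip], ...]. A call has 1 to 12 rows; each row is the pose to reach, as a shift and turn from the pose commanded when the call began, along the tool's axes at that moment; what a row does not reach only later rows make up. A row lasts 1/8 s, in which the tool goes at most 62.5 mm and 10.7 degrees, less where a joint would pass 70% of its speed; a pose out of reach is approached as far as the arm can. A call with a gripper value outside its range is refused whole. The fingers move at their own pace and stop on an object; FORCE is the grip in N (left out, the last holds). Time passes only in rows, so rows that repeat a pose let the fingers close. It gives the time, the measured TCP pose, the force and the opening at its end, in the units of the state.
- ctrl.get_state(): the state, without advancing time (a new reading comes with each control period).
- ctrl.get_image(name): name is "side" or "top"; returns the picture (384x512x3 uint8, red, green, blue); there is no depth.
- ctrl.camera_model(name): a dict with "mtx" (3x3 intrinsics, pixels), "xyz" and "orientation" of the camera in the world. Camera axes: x right, y up, looking along -z (the intrinsics and any distortion apply to the point x, -y, -z); pixel columns grow to the right and rows downward; lengths in m; the calibration is good to about 2 mm. A picture is of the moment at which its call begins. camera_model takes no time and is no camera call.
- ctrl.close_job(): hands the job in, once; it reports no verdict.
The state is a dict: "time": time; "joint_positions": joint angles; "qd": joint speeds; "joint_torque": joint torques, N m; "position": TCP position; "tool_rot": TCP orientation; "ft_force": force on the tool from outside, world axes, zero at the start; "torque": the same for the moment, N m; "grip_width": opening from 0.0 (shut) to 1.0 (fully open).
Only numpy, scipy, OpenCV 4.12 (cv2) and the standard library are available. Lean on these libraries where they do the work, as an engineer would, in place of code of your own. Each camera call takes 0.05 s, during which the arm holds its last target.

## Task

Stand the food tin upright in the bench clamp, in the gap between its V-shaped stop and its rubber jaw, and let go of it. Then turn the clamp's thumbscrew clockwise until the jaw holds the tin and the thumbscrew's drag clutch just begins to slip; stop there, at the first slip, and let go, without disturbing the things standing around.

Things in the scene. Friction and masses are not known exactly. Their poses are not given: they have to be found in the camera images.
- food_tin: The one food tin, an upright cylinder 57 mm in diameter and 72 mm tall, 0.13 to 0.25 kg. Origin: centre of its underside; z up. It starts standing on the bench in one of three places; a spice jar and a pepper shaker stand in the other two.
- tin_clamp: The clamp, fixed to the bench. Steel base plate 8 mm thick, 100 mm wide in x, from y = -132 to +102 mm. Origin on the bench, z up. Along y from -y to +y: the V stop, the gap for the tin (it stands on the plate, 8 mm above the bench), the jaw pad, and an aluminium gear housing 60 x 74 mm, its top 58 mm above the bench, with the thumbscrew on top, its vertical axis at x = 0, y = +60 mm.
- seat (a point): On the steel V stop (90 degree V open to the clamp's +y, top 34 mm above the bench): where the tin's underside centre is when it stands touching both faces of the V. 8.5 mm above the bench, axes as the clamp's. Set differently each time along y, then stays put. The open pad is 6 to 12 mm from a seated tin: set down 3 mm to +y of the seat it is free of both, and the closing jaw slides it home.
- jaw_pad: Rubber-faced jaw pad, 44 mm wide, 12 to 36 mm above the bench. Origin at the middle of its face, which looks along the clamp's -y. Clockwise turning of the thumbscrew moves it to -y by 8 mm per rad, after an unknown gear play of 0 to 0.9 rad. It is sprung (9 N per mm): the squeeze builds up over about 0.3 rad once the tin is pinched, to about 18 N when the clutch slips. It stays where it is left.
- key_grip (a point): Thumbscrew's flat black key: 40 mm long (this point's x), 12 mm thick (y: grip across it), 74 to 107 mm above the bench; the point is on its vertical axis, 96 mm up, a 32 mm round cap below. Turning torque: 0.03 N m in the play, 0.25 as the jaw runs, rising in the squeeze, steady 0.4 in slip (no click). The drive is springy (3 N m/rad): held still it keeps 0.05 to 0.15 in the run, 0.35 to 0.4 after slip.
- ring_mark (a point): Steel ring 38 mm across right under the thumbscrew's cap, 62 to 67 mm above the bench, with a tab at its rim along this point's +x; origin on the screw axis. It turns with the thumbscrew until the clutch slips: at the start the key's x is along the tab's. While the key is held it leads by its wind-up too (up to 0.13 rad, sprung back on letting go); the angle left is how far the clutch has slipped.
- spice_jar: Bystander: spice jar with a black cap, 44 mm across and 96 mm tall, standing near the clamp. Origin: centre of its underside.
- pepper_shaker: Bystander: pepper shaker with a grey domed top, 44 mm across and 90 mm tall, standing. Origin: centre of its underside.
- tape_roll: Bystander: roll of brown tape lying flat, 92 mm across, 48 mm tall. Origin: centre of its underside.
Things that resemble listed ones, but are neither listed nor needed, are in the scene too. What is shaped like the food_tin but blue or orange is not meant.

How it is judged:
On the way, in this order (a step that is already met when the one before it is completed fails the run):
1. the tin stands upright on the clamp's plate in the gap, let go (horizontal distance between food_tin and seat below 0.016 m and height (world z) of food_tin between 0.004 and 0.012 m and angle between food_tin's own z axis and vertical below 0.06 rad and contact force between the fingers and food_tin below 0.2 N), for 0.2 s.
2. the jaw squeezes the seated tin with more than 12 N (horizontal distance between food_tin and seat below 0.004 m and height (world z) of food_tin between 0.004 and 0.012 m and angle between food_tin's own z axis and vertical below 0.06 rad and contact force between jaw_pad and food_tin above 12 N), for 0.2 s.
At the end, for the whole second after the job is handed in: The tin stands upright (within 3.4 degrees) on the clamp's plate, within 4 mm of the seat in the V, at rest and held by the jaw pad with more than 12 N; the thumbscrew has slipped against the ring by more than 0.04 rad (2 degrees) and less than 0.40 rad (23 degrees), and is let go (all of step 2 and angle between the x axis of key_grip and the x axis of ring_mark, either way round between 0.04 and 0.4 rad and linear speed of food_tin below 0.01 m/s); the robot touches nothing.
It fails at once if the thumbscrew is turned on well past the first slip: it leads the ring by more than 0.53 rad (wind-up included) (angle between the x axis of key_grip and the x axis of ring_mark, either way round above 0.53 rad).
It fails at once if the V stop is shoved more than 3 mm along its slot (distance of seat from where it was at the start of the episode above 0.003 m).
It fails at once if the spice jar, pepper shaker or tape roll is moved more than 30 mm or knocked over (distance of any of spice_jar, pepper_shaker, tape_roll from where it was at the start of the episode above 0.03 m or angle between any of spice_jar, pepper_shaker, tape_roll's own z axis and vertical above 0.5 rad).
It also fails if it takes over 72 s, if anything falls off the work surface, if the arm or the gripper's body presses on something with over 40 N, if the wrist force passes 120 N, or if a joint passes its speed limit or range.

## Working session

There is one attempt and no reset: what is moved stays moved. The work goes in short steps, Python scripts to look and compute and a shell command to move; the robot and the scene stay as the last step left them, time stands still between calls to the robot, and variables do not carry over. Pictures are saved under pics/ and viewed, and the job is handed in when it is done.

```bash
ls; mkdir -p pics; python3 - <<'E'
from bench import ctrl
import cv2
for n in ["side","top"]:
    im=ctrl.get_image(n); cv2.imwrite(f"pics/{n}0.png",cv2.cvtColor(im,cv2.COLOR_RGB2BGR))
    print(n,ctrl.camera_model(n))
print(ctrl.get_state(),ctrl.tip_reach)
E
```

```text
pics
side {'mtx': array([[381.44886628,   0.        , 259.26816262],
       [  0.        , 381.44886628, 196.12902807],
       [  0.        ,   0.        ,   1.        ]]), 'xyz': array([ 0.34006074, -0.76215531,  0.84344847]), 'orientation': array([ 0.84578487, -0.10128533, -0.20478365])}
top {'mtx': array([[353.13265217,   0.        , 255.97199824],
       [  0.        , 353.13265217, 196.05391455],
       [  0.        ,   0.        ,   1.        ]]), 'xyz': array([0.3387119 , 0.09139886, 1.17704963]), 'orientation': array([ 0.11863215, -0.15267974, -1.57913775])}
{'time': 0.1, 'joint_positions': array([-1.15791128,  0.32175559, -0.07008005,  1.45153932,  0.02260058,
        1.37078656, -0.05689913]), 'qd': array([-5.63765249e-05, -3.70753255e-04,  9.46312015e-04, -2.32747761e-03,
       -1.14780520e-04, -1.06617067e-03,  3.25807863e-03]), 'joint_torque': array([ 4.88070964e-04, -4.92569661e+01, -4.05396894e-01, -3.13401890e+01,
       -6.42391155e-02,  3.94225633e-02,  6.18197760e-05]), 'position': array([0.25226125, 0.59855224, 0.23557333]), 'tool_rot': array([-6.22181808e-01, -3.07911514e+00,  2.64567214e-03]), 'ft_force': array([-0.64777733, -0.59151975,  0.03738772]), 'torque': array([-0.00920991,  0.02658085,  0.02567888]), 'grip_width': 1.0002938268985655} 0.014
```

View pics/side0.png

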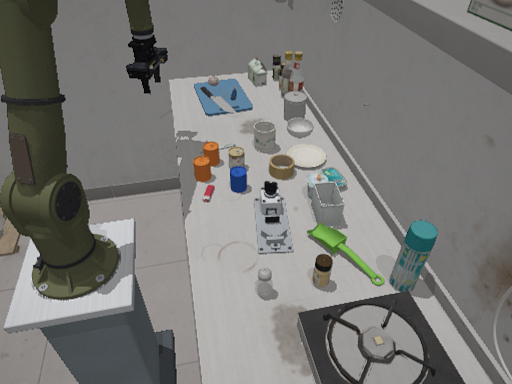

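View pics/top0.png

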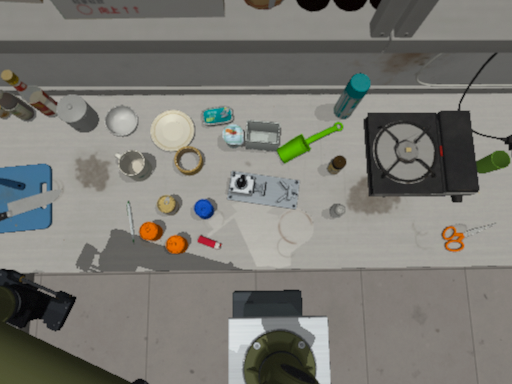

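```bash
python3 - <<'E'
import cv2
a=cv2.imread("pics/top0.png")[130:260,130:290]; b=cv2.imread("pics/side0.png")[135:265,180:340]
cv2.imwrite("pics/t0c.png",cv2.resize(a,None,fx=5,fy=5,interpolation=cv2.INTER_CUBIC)[:600])
cv2.imwrite("pics/s0c.png",cv2.resize(b,None,fx=5,fy=5,interpolation=cv2.INTER_CUBIC)[:600])
E
```

```text
(no output)
```

View pics/t0c.png

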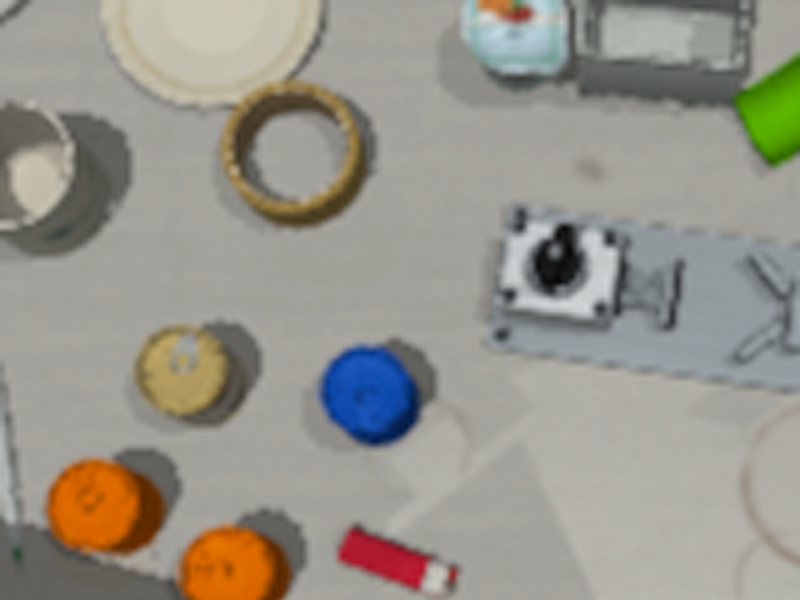

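View pics/s0c.png

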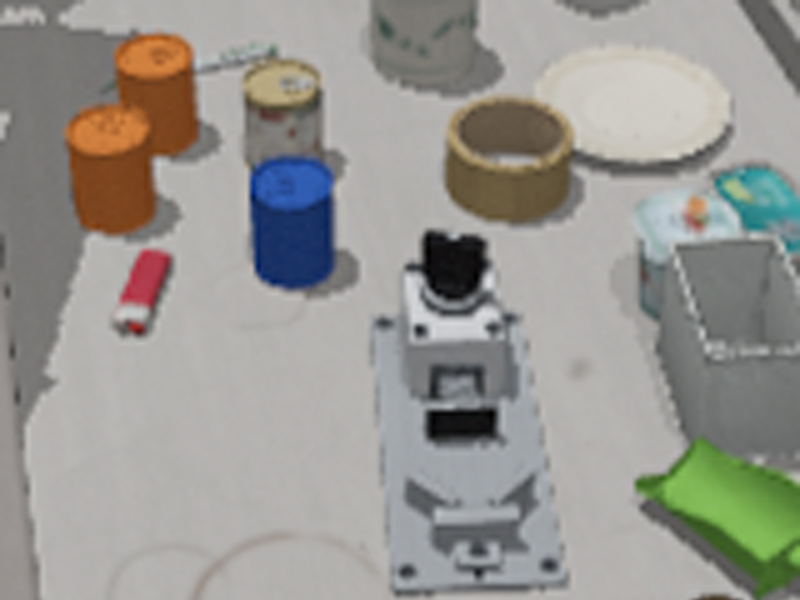

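```bash
python3 - <<'E'
import cv2
a=cv2.imread("pics/top0.png")[160:220,220:310]; b=cv2.imread("pics/side0.png")[175:260,240:310]
cv2.imwrite("pics/t0d.png",cv2.resize(a,None,fx=8,fy=8,interpolation=cv2.INTER_CUBIC)[:600])
cv2.imwrite("pics/s0d.png",cv2.resize(b,None,fx=7,fy=7,interpolation=cv2.INTER_CUBIC)[:600])
E
```

```text
(no output)
```

View pics/t0d.png

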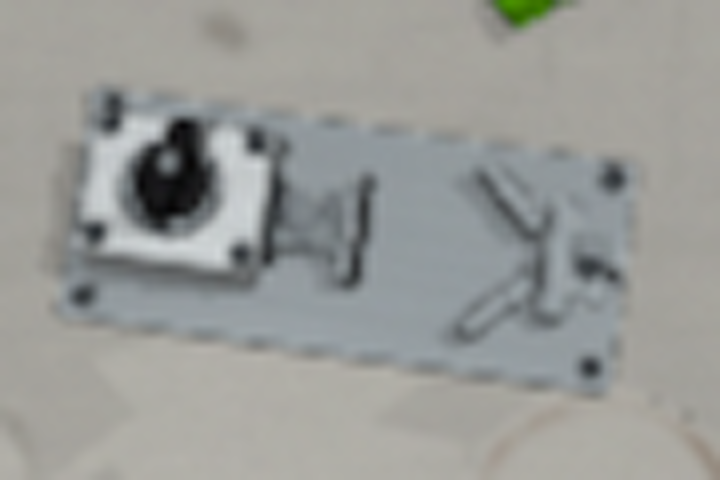

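View pics/s0d.png

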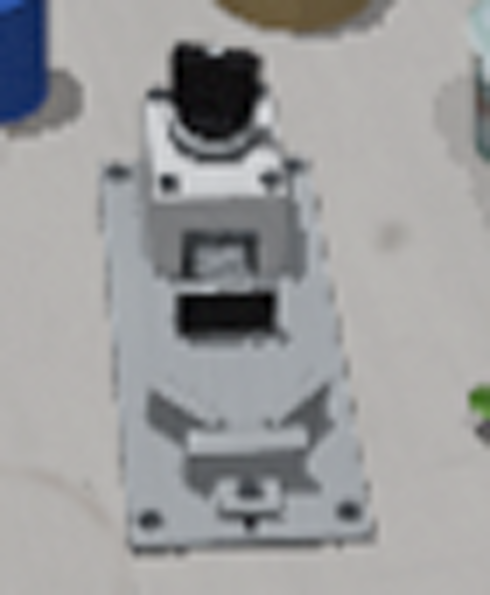

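```bash
cat > h.py <<'E'
import numpy as np
from scipy.spatial.transform import Rotation as R
from scipy.optimize import least_squares
from bench import ctrl
C={n:ctrl.camera_model(n) for n in ("side","top")}
def proj(n,P):
    c=C[n];p=R.from_rotvec(c["orientation"]).inv().apply(np.atleast_2d(P)-c["xyz"])
    u=np.c_[p[:,0],-p[:,1],-p[:,2]]@c["mtx"].T
    return u[:,:2]/u[:,2:]
def ray(n,uv):
    c=C[n];d=np.linalg.solve(c["mtx"],[uv[0],uv[1],1]);d=R.from_rotvec(c["orientation"]).apply([d[0],-d[1],-d[2]])
    return c["xyz"],d
def atz(n,uv,z):
    o,d=ray(n,uv);return o+d*(z-o[2])/d[2]
def tri(uvs,uvt):
    f=lambda P:np.r_[proj("side",P)[0]-uvs,proj("top",P)[0]-uvt]
    s=least_squares(f,atz("top",uvt,.05));return s.x,s.fun
def unc(p,f,x0,y0): return np.array([x0+(p[0]+.5)/f-.5,y0+(p[1]+.5)/f-.5])
def cl2w(pose,P):
    P=np.atleast_2d(P).astype(float);c,s=np.cos(pose[2]),np.sin(pose[2])
    return np.c_[pose[0]+c*P[:,0]-s*P[:,1],pose[1]+s*P[:,0]+c*P[:,1],P[:,2]]
E
python3 - <<'E'
from h import *
np.set_printoptions(precision=4,suppress=True)
T=lambda p:unc(p,8,220,160); S=lambda p:unc(p,7,240,175)
pt=np.array([T(p) for p in [(90,88),(636,160),(607,395),(58,318),(92,108),(275,130),(257,272),(78,245)]])
Pt=np.array([(50,102,8),(50,-132,8),(-50,-132,8),(-50,102,8),(30,97,58),(30,23,58),(-30,23,58),(-30,97,58)])/1e3
ps=np.array([S(p) for p in [(130,548),(372,540),(105,165),(312,165),(150,95),(152,198),(298,195)]])
Ps=np.array([(-50,-132,8),(50,-132,8),(-50,102,8),(50,102,8),(-30,97,58),(-30,23,58),(30,23,58)])/1e3
def f(q): return np.r_[(proj("top",cl2w(q,Pt))-pt).ravel(),(proj("side",cl2w(q,Ps))-ps).ravel()]
s=least_squares(f,[.55,.08,0]);print(s.x);print(s.fun.reshape(-1,2))
for k in(0,1):
  g=(lambda q:(proj("top",cl2w(q,Pt))-pt).ravel()) if k==0 else (lambda q:(proj("side",cl2w(q,Ps))-ps).ravel())
  print(k,least_squares(g,s.x).x)
print("tin",tri(unc((283,83),5,180,135),unc((182,370),5,130,130)))
# points on clamp
print("base xy",tri(S((130,548)),T((607,395))),tri(S((372,540)),T((636,160))))
def tocl(P,q=s.x):
    c,s_=np.cos(q[2]),np.sin(q[2]);d=P[:2]-q[:2];return np.array([c*d[0]+s_*d[1],-s_*d[0]+c*d[1]])*1e3
for nm,p,z in [("padR",(374,178),.036),("padR2",(355,287),.036),("V1",(480,165),.034),("V1b",(548,232),.034),("V2",(455,335),.034),("V2b",(540,275),.034),("cap",(168,185),.074),("keytip",(185,118),.107)]:
    print(nm,tocl(atz("top",T(p),z)))
E
```

```text
[ 0.5684  0.0518 -0.1578]
[[ 1.2107 -0.7747]
 [ 1.0948  0.1307]
 [ 1.1019 -0.3795]
 [ 0.6009 -0.8308]
 [ 0.8188 -0.9053]
 [ 0.4665 -0.3803]
 [ 0.0425 -0.1638]
 [-0.3098 -0.0991]
 [-0.2791 -0.533 ]
 [ 0.0944 -0.9358]
 [-1.0293 -0.3307]
 [-0.4833 -1.434 ]
 [-1.1866 -1.1901]
 [ 0.0935 -0.424 ]
 [-1.276  -0.7227]]
0 [ 0.5672  0.0538 -0.1491]
1 [ 0.5692  0.0481 -0.1702]
tin (array([0.5115, 0.3505, 0.0686]), array([-0.3318,  0.0711,  0.0128, -0.3016]))
base xy (array([ 0.4989, -0.0679,  0.002 ]), array([-0.2715,  0.0583,  0.0139, -0.3267])) (array([ 0.5985, -0.0837,  0.0006]), array([ 0.1519, -0.0392, -0.0145,  0.1859]))
padR [ 19.5739 -18.655 ]
padR2 [-26.8698 -17.2387]
V1 [ 31.9482 -61.4412]
V1b [  8.0168 -92.9931]
V2 [-40.2996 -60.6589]
V2b [-10.3738 -92.0243]
cap [-3.7618 62.9779]
keytip [16.6417 58.6519]
```

```bash
cat > fit.py <<'E'
from h import *
np.set_printoptions(precision=4,suppress=True)
T=lambda p:unc(p,8,220,160); S=lambda p:unc(p,7,240,175)
pt=np.array([T(p) for p in [(90,88),(636,160),(607,395),(58,318),(92,108),(275,130),(257,272),(78,245)]])
Pt=np.array([(50,102,8),(50,-132,8),(-50,-132,8),(-50,102,8),(30,97,58),(30,23,58),(-30,23,58),(-30,97,58)])/1e3
ps=np.array([S(p) for p in [(130,548),(372,540),(105,165),(312,165),(150,95),(152,198),(298,195)]])
Ps=np.array([(-50,-132,8),(50,-132,8),(-50,102,8),(50,102,8),(-30,97,58),(-30,23,58),(30,23,58)])/1e3
def f(q): return np.r_[(proj("top",cl2w(q,Pt))+q[3:5]-pt).ravel(),(proj("side",cl2w(q,Ps))+q[5:7]-ps).ravel(),q[3:]/.7*.7]
s=least_squares(f,[.55,.08,0,0,0,0,0]);print(s.x);print(s.fun.reshape(-1,2))
q=s.x
def tocl(P):
    c,s_=np.cos(q[2]),np.sin(q[2]);d=P[:2]-q[:2];return np.array([c*d[0]+s_*d[1],-s_*d[0]+c*d[1]])*1e3
E
python3 - <<'E'
from fit import *
for nm,p,z in [("padR",(374,178),.036),("padR2",(355,287),.036),("V1",(480,165),.034),("V1b",(548,232),.034),("V2",(455,335),.034),("V2b",(540,275),.034),("cap",(168,185),.074),("keytip",(185,118),.107)]:
    print(nm,tocl(atz("top",T(p)-q[3:5],z)))
for nm,p,z in [("padL",(178,293),.036),("padR",(275,293),.036),("V1",(322,385),.034),("V2",(150,388),.034)]:
    print(nm,tocl(atz("side",S(p)-q[5:7],z)))
for nm,p in [("tin",(182,370)),("blue",(370,395)),("or1",(95,505)),("or2",(233,568)),("tape",(293,150))]:
    print(nm,atz("top",unc(p,5,130,130)-q[3:5],.072 if nm!="tape" else .048))
for nm,p in [("tin",(283,83)),("blue",(292,185)),("or1",(155,57)),("or2",(110,128)),("tape",(510,128))]:
    print(nm,atz("side",unc(p,5,180,135)-q[5:7],.072 if nm!="tape" else .048))
import cv2
a=cv2.imread("pics/top0.png")[165:210,245:300]
cv2.imwrite("pics/t0v.png",cv2.resize(a,None,fx=13,fy=13,interpolation=cv2.INTER_NEAREST))
b=cv2.imread("pics/side0.png")[178:225,250:295]
cv2.imwrite("pics/s0v.png",cv2.resize(b,None,fx=12,fy=12,interpolation=cv2.INTER_NEAREST))
E
```

```text
[ 0.5683  0.0517 -0.1592 -0.584   0.3772  0.5098  0.6789]
[[ 0.6812 -0.4266]
 [ 0.5516  0.5776]
 [ 0.5153  0.063 ]
 [ 0.0283 -0.49  ]
 [ 0.2823 -0.5577]
 [-0.0752 -0.    ]
 [-0.5263  0.2124]
 [-0.8731  0.244 ]
 [ 0.1538  0.1543]
 [ 0.5352 -0.2087]
 [-0.4805  0.3505]
 [ 0.0705 -0.7232]
 [-0.6384 -0.5029]
 [ 0.6077  0.2653]
 [-0.7581 -0.0139]
 [-0.584   0.3772]
 [ 0.5098  0.6789]]
padR [ 21.1753 -20.2667]
padR2 [-25.2913 -18.9072]
V1 [ 33.6212 -63.0498]
V1b [  9.7257 -94.6379]
V2 [-38.6603 -62.3561]
V2b [ -8.6746 -93.6915]
cap [-2.3395 61.4104]
keytip [18.038  57.1567]
padL [-22.7241 -13.2056]
padR [ 19.2412 -15.4943]
V1 [ 33.6879 -69.4677]
V2 [-38.3562 -67.235 ]
tin [0.5112 0.3479 0.072 ]
blue [0.494  0.2297 0.072 ]
or1 [0.427  0.3992 0.072 ]
or2 [0.387 0.313 0.072]
tape [0.6608 0.285  0.048 ]
tin [0.511  0.3503 0.072 ]
blue [0.4961 0.2323 0.072 ]
or1 [0.4265 0.402  0.072 ]
or2 [0.3854 0.3217 0.072 ]
tape [0.6641 0.2961 0.048 ]
```

View pics/t0v.png

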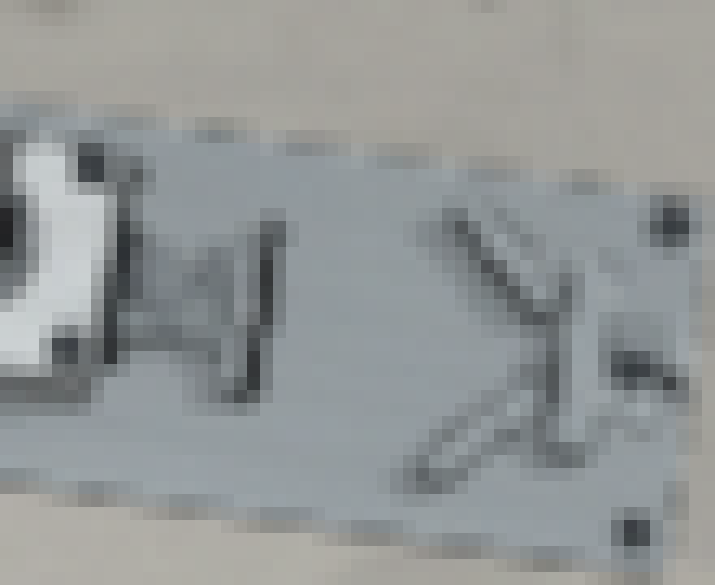

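View pics/s0v.png

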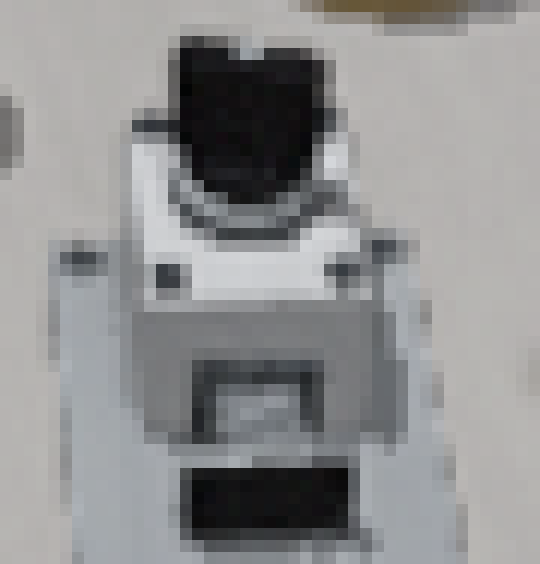

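```bash
cat >> h.py <<'E'
def plan(xyz,jaw=None):
    "rows shift/turn to put the TCP at xyz, tool down, jaws (tool y) at world angle jaw (deg)"
    s=ctrl.get_state();p=s["position"];Rm=R.from_rotvec(s["tool_rot"])
    d=Rm.inv().apply(np.array(xyz)-p)*1e3
    y=Rm.apply([0,1,0]);cur=np.degrees(np.arctan2(y[1],y[0]))
    rv=np.zeros(3)
    if jaw is None: jaw=cur
    t=np.radians(jaw+((cur-jaw+90)//180)*180)
    ty=np.array([np.cos(t),np.sin(t),0]);tz=np.array([0,0,-1.]);tx=np.cross(ty,tz)
    rv=(Rm.inv()*R.from_matrix(np.c_[tx,ty,tz])).as_rotvec()
    print("t %.2f pos"%s["time"],p.round(4),"jaw %.1f"%cur,"j7 %.3f"%s["joint_positions"][6],"grip %.3f"%s["grip_width"],"F",s["ft_force"].round(2),"M",s["torque"].round(3))
    print("shift mm",d.round(1),"turn",rv.round(3))
E
python3 - <<'E'
from fit import *
K=lambda p:unc(p,12,250,178)
for p in [(175,42),(328,50),(175,80),(328,110)]: print("side key",p,tocl(atz("side",K(p)-q[5:7],.107)))
print("tab",tocl(atz("side",K((340,200))-q[5:7],.065)))
plan([.511,.349,.15],40); 
E
```

```text
[ 0.5683  0.0517 -0.1592 -0.584   0.3772  0.5098  0.6789]
[[ 0.6812 -0.4266]
 [ 0.5516  0.5776]
 [ 0.5153  0.063 ]
 [ 0.0283 -0.49  ]
 [ 0.2823 -0.5577]
 [-0.0752 -0.    ]
 [-0.5263  0.2124]
 [-0.8731  0.244 ]
 [ 0.1538  0.1543]
 [ 0.5352 -0.2087]
 [-0.4805  0.3505]
 [ 0.0705 -0.7232]
 [-0.6384 -0.5029]
 [ 0.6077  0.2653]
 [-0.7581 -0.0139]
 [-0.584   0.3772]
 [ 0.5098  0.6789]]
side key (175, 42) [-20.5925  69.4558]
side key (328, 50) [18.2206 64.1466]
side key (175, 80) [-21.677  54.178]
side key (328, 110) [15.923  40.2817]
tab [21.9341 53.8896]
t 0.10 pos [0.2523 0.5986 0.2356] jaw 67.2 j7 -0.057 grip 1.000 F [-0.65 -0.59  0.04] M [-0.009  0.027  0.026]
shift mm [-335.3 -129.4   85.8] turn [-0.002  0.     0.474]
```

```bash
python3 -m handwheel '[[-55,-20,14,0,0,0.1,-1],[-110,-42,28,0,0,0.2,-1],[-165,-64,42,0,0,0.3,-1],[-220,-85,57,0,0,0.4,-1],[-275,-106,71,0,0,0.474,-1],[-320,-123,82,0,0,0.474,-1],[-335,-129,86,0,0,0.474,-1],[-335,-129,86,0,0,0.474,-1],[-335,-129,86,0,0,0.474,-1]]' 
python3 - <<'E'
from h import *
import cv2
plan([.511,.349,.050],40)
for n in C:
    im=ctrl.get_image(n); cv2.imwrite(f"pics/{n}1.png",cv2.cvtColor(im,cv2.COLOR_RGB2BGR))
a=cv2.imread("pics/top1.png")[120:260,120:260]; b=cv2.imread("pics/side1.png")[60:200,170:310]
cv2.imwrite("pics/c1.png",cv2.resize(cv2.hconcat([a,b]),(800,400),interpolation=cv2.INTER_CUBIC))
E
```

```text
time: 1.23
position: [0.5094, 0.3525, 0.1508]
tool_rot: [-1.323, -2.848, -0.002]
ft_force: [-0.6, -0.2, 0.4]
grip_width: 1.003
t 1.23 pos [0.5094 0.3525 0.1508] jaw 40.2 j7 0.096 grip 1.003 F [-0.62 -0.23  0.42] M [-0.023  0.035  0.035]
shift mm [ -3.8  -1.1 100.8] turn [ 0.    -0.002  0.003]
```

View pics/c1.png

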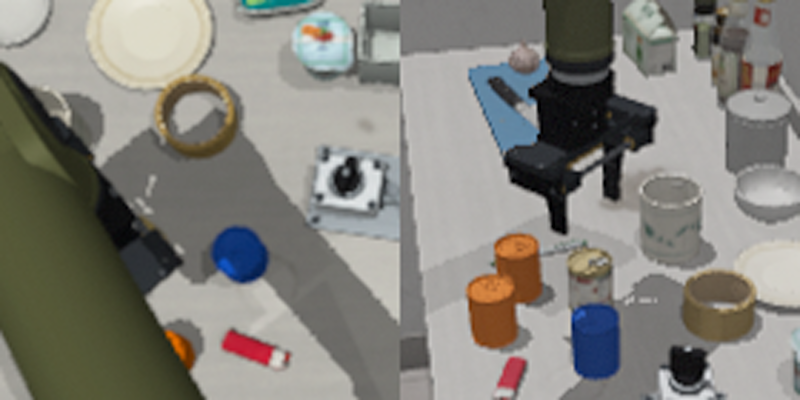

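```bash
python3 - <<'E'
from h import *
import numpy as np
s=ctrl.get_state();p=s["position"];Rm=R.from_rotvec(s["tool_rot"])
for P in [p+Rm.apply([0,k*.05,.014]) for k in (-1,0,1)]+[np.array([.511,.349,.072])]:
    uv=proj("side",P)[0]; print(uv,((uv-[170,60]+.5)*400/140-.5)+[400,0])
E
python3 -m handwheel '[[-4,-1,25,0,0,0,-1],[-4,-1,50,0,0,0,-1],[-4,-1,75,0,0,0,-1],[-4,-1,92,0,0,0,-1],[-4,-1,101,0,0,0,-1],[-4,-1,101,0,0,0,-1]]' 
python3 - <<'E'
from h import *
import cv2
plan([.511,.349,.050],40)
for n in ["side"]:
    im=ctrl.get_image(n); cv2.imwrite(f"pics/{n}2.png",cv2.cvtColor(im,cv2.COLOR_RGB2BGR))
b=cv2.imread("pics/side2.png")[90:210,170:310]
cv2.imwrite("pics/c2.png",cv2.resize(b,None,fx=5,fy=5,interpolation=cv2.INTER_CUBIC))
E
```

```text
[224.98336431 140.88420331] [558.02389804 232.02629516]
[234.54823451 134.53796926] [585.3520986  213.89419789]
[243.68376376 128.47660036] [611.45361073 196.57600104]
[235.76121823 150.73283515] [588.81776637 260.16524329]
time: 2.08
position: [0.5125, 0.3466, 0.0494]
tool_rot: [-1.327, -2.847, 0.001]
ft_force: [0.2, -0.3, 0.7]
grip_width: 1.001
t 2.08 pos [0.5125 0.3466 0.0494] jaw 40.0 j7 0.118 grip 1.001 F [ 0.17 -0.32  0.71] M [-0.057  0.047 -0.047]
shift mm [ 2.9  0.4 -0.6] turn [-0. -0.  0.]
```

View pics/c2.png

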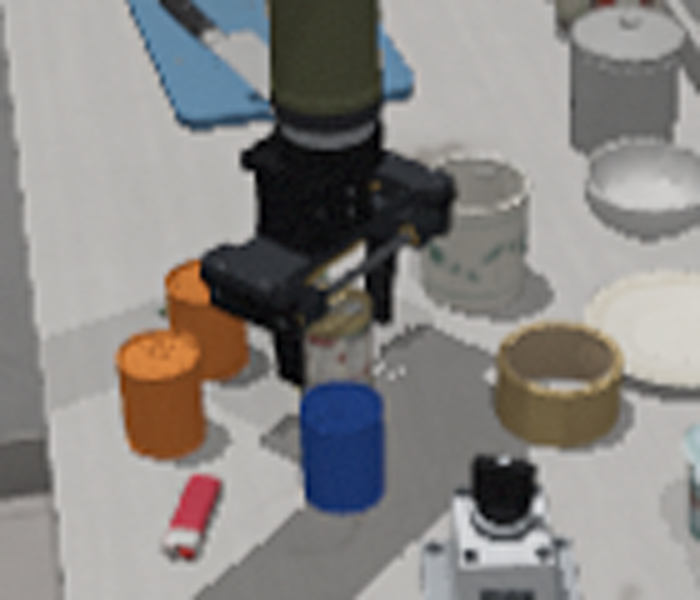

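```bash
python3 -m handwheel '[[2,0,0,0,0,0,-1],[2,0,0,0,0,0,0.2],[2,0,0,0,0,0,1],[2,0,0,0,0,0,1],[2,0,0,0,0,0,1],[2,0,0,0,0,0,1],[2,0,0,0,0,0,1],[2,0,0,0,0,0,1]]' 25
python3 - <<'E'
from h import *
plan([.511,.349,.18],40)
E
```

```text
time: 3.12
position: [0.5118, 0.348, 0.0497]
tool_rot: [1.328, 2.847, 0.001]
ft_force: [0.6, 1.5, -0.1]
grip_width: 0.656
t 3.12 pos [0.5118 0.348  0.0497] jaw 40.0 j7 0.115 grip 0.656 F [ 0.56  1.48 -0.15] M [ 0.097 -0.164  0.038]
shift mm [ 1.300e+00  1.000e-01 -1.303e+02] turn [ 0.001  0.    -0.   ]
```

```bash
python3 -m handwheel '[[0,0,-10,0,0,0,1],[0,0,-40,0,0,0,1],[0,0,-80,0,0,0,1],[0,0,-120,0,0,0,1],[0,0,-150,0,0,0,1],[0,0,-150,0,0,0,1],[0,0,-150,0,0,0,1]]' 25
python3 - <<'E'
from h import *
plan([.5595,-.0026,.14],-9.1)
plan([.5595,-.0026,.2],-9.1)
E
```

```text
time: 4.0
position: [0.5107, 0.3473, 0.198]
tool_rot: [-1.327, -2.846, 0.003]
ft_force: [0.2, 0.1, -2.4]
grip_width: 0.651
t 4.00 pos [0.5107 0.3473 0.198 ] jaw 40.0 j7 0.095 grip 0.651 F [ 0.17  0.15 -2.36] M [-0.098 -0.005  0.021]
shift mm [-299.4 -187.4   58.5] turn [-0.002  0.001  0.857]
t 4.00 pos [0.5107 0.3473 0.198 ] jaw 40.0 j7 0.095 grip 0.651 F [ 0.17  0.15 -2.36] M [-0.098 -0.005  0.021]
shift mm [-299.4 -187.5   -1.5] turn [-0.002  0.001  0.857]
```

```bash
python3 -m handwheel '[[-30,-19,0,0,0,0.1,1],[-75,-47,0,0,0,0.2,1],[-120,-75,0,0,0,0.3,1],[-165,-103,0,0,0,0.42,1],[-210,-131,0,0,0,0.55,1],[-250,-156,0,0,0,0.7,1],[-280,-175,0,0,0,0.857,1],[-299,-187,0,0,0,0.857,1],[-299,-187,20,0,0,0.857,1],[-299,-187,40,0,0,0.857,1],[-299,-187,58,0,0,0.857,1],[-299,-187,58,0,0,0.857,1]]' 25
python3 -m handwheel '[[0,0,0,0,0,0,1],[0,0,0,0,0,0,1],[0,0,0,0,0,0,1]]' 25
python3 - <<'E'
from h import *
import cv2
plan([.5595,-.0026,.14],-9.1)
for n in C:
    im=ctrl.get_image(n); cv2.imwrite(f"pics/{n}3.png",cv2.cvtColor(im,cv2.COLOR_RGB2BGR))
a=cv2.imread("pics/top3.png")[130:230,210:310]; b=cv2.imread("pics/side3.png")[160:260,220:320]
cv2.imwrite("pics/c3.png",cv2.resize(cv2.hconcat([a,b]),(800,400),interpolation=cv2.INTER_CUBIC))
E
```

```text
time: 5.5
position: [0.5585, -0.0013, 0.1389]
tool_rot: [-2.389, -2.036, 0.007]
ft_force: [0.0, -0.5, -2.1]
grip_width: 0.653
time: 5.88
position: [0.5609, -0.0013, 0.1423]
tool_rot: [2.39, 2.038, 0.002]
ft_force: [-1.0, 0.3, -1.7]
grip_width: 0.652
t 5.88 pos [ 0.5609 -0.0013  0.1423] jaw -9.1 j7 -0.116 grip 0.652 F [-0.99  0.33 -1.67] M [-0.078  0.039 -0.01 ]
shift mm [-1.5 -1.2  2.3] turn [ 0.001 -0.001 -0.   ]
```

View pics/c3.png

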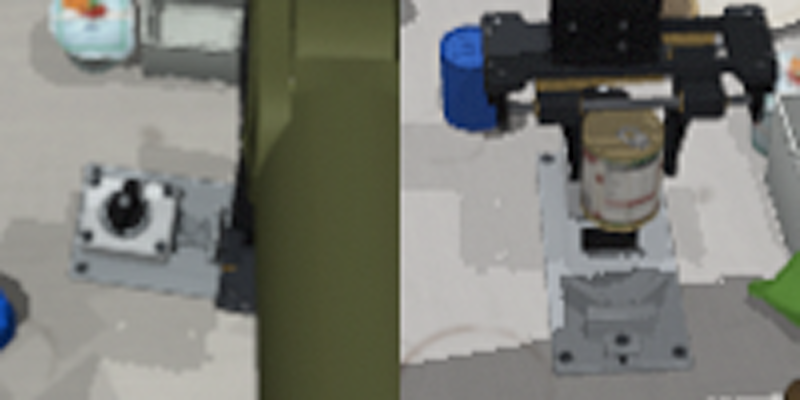

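```bash
python3 -m handwheel '[[-1,-1,25,0,0,0,1],[-1,-1,48,0,0,0,1],[-1,-1,48,0,0,0,1],[-1,-1,48,0,0,0,1],[-1,-1,48,0,0,0,1]]' 25
python3 - <<'E'
from fit import *
import cv2
print(tri(S((178,293)),T((355,287))),tri(S((275,293)),T((374,178))))
print("V",tri(S((322,385)),T((480,165))),tri(S((150,388)),T((455,335))))
for a,b in [((178,293),(355,287)),((275,293),(374,178)),((322,385),(480,165)),((150,388),(455,335))]:
    print(tocl(tri(S(a),T(b))[0]))
plan([.5595,-.0026,.058],-9.1)
for n in ["side"]:
    im=ctrl.get_image(n); cv2.imwrite(f"pics/{n}4.png",cv2.cvtColor(im,cv2.COLOR_RGB2BGR))
b=cv2.imread("pics/side4.png")[165:265,220:320]
cv2.imwrite("pics/c4.png",cv2.resize(b,(600,600),interpolation=cv2.INTER_CUBIC))
E
```

```text
time: 6.6
position: [0.5603, -0.0021, 0.0948]
tool_rot: [2.39, 2.037, 0.003]
ft_force: [-0.2, 0.2, -2.2]
grip_width: 0.651
[ 0.5683  0.0517 -0.1592 -0.584   0.3772  0.5098  0.6789]
[[ 0.6812 -0.4266]
 [ 0.5516  0.5776]
 [ 0.5153  0.063 ]
 [ 0.0283 -0.49  ]
 [ 0.2823 -0.5577]
 [-0.0752 -0.    ]
 [-0.5263  0.2124]
 [-0.8731  0.244 ]
 [ 0.1538  0.1543]
 [ 0.5352 -0.2087]
 [-0.4805  0.3505]
 [ 0.0705 -0.7232]
 [-0.6384 -0.5029]
 [ 0.6077  0.2653]
 [-0.7581 -0.0139]
 [-0.584   0.3772]
 [ 0.5098  0.6789]]
(array([0.5421, 0.0388, 0.036 ]), array([-0.7979,  0.1858,  0.0512, -0.8885])) (array([0.5852, 0.0303, 0.0359]), array([-0.1233,  0.031 ,  0.0101, -0.1385]))
V (array([ 0.5939, -0.015 ,  0.0228]), array([-0.2855,  0.073 ,  0.0253, -0.3317])) (array([ 0.5218, -0.0027,  0.0243]), array([-0.3232,  0.0725,  0.0188, -0.3706]))
[-23.8695 -16.9352]
[ 20.1196 -18.5031]
[ 35.8113 -61.8641]
[-37.3088 -61.0588]
t 6.60 pos [ 0.5603 -0.0021  0.0948] jaw -9.1 j7 -0.092 grip 0.651 F [-0.2   0.22 -2.24] M [-0.056  0.058 -0.028]
shift mm [-0.6 -0.8 36.8] turn [ 0.002 -0.001 -0.   ]
```

View pics/c4.png

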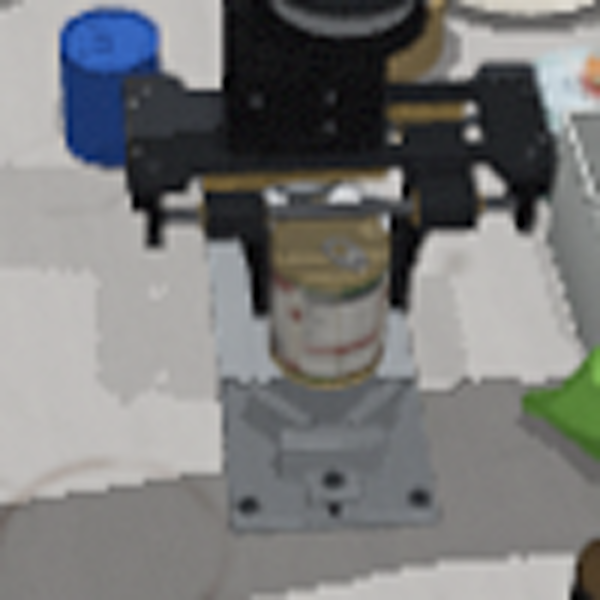

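```bash
python3 -m handwheel '[[0,-1,10,0,0,0,1],[0,-1,20,0,0,0,1],[0,-1,20,0,0,0,1]]' 25
python3 -m handwheel '[[0,0,6,0,0,0,1],[0,0,14,0,0,0,1],[0,0,14,0,0,0,1],[0,0,14,0,0,0,1]]' 25
python3 - <<'E'
from h import *
plan([.5595,-.0026,.058],-9.1)
E
```

```text
time: 7.02
position: [0.5574, -0.002, 0.0722]
tool_rot: [-2.39, -2.037, 0.003]
ft_force: [0.2, 0.4, -2.2]
grip_width: 0.655
time: 7.52
position: [0.5584, -0.0021, 0.0596]
tool_rot: [2.391, 2.038, 0.0]
ft_force: [0.7, -0.7, -1.9]
grip_width: 0.652
t 7.53 pos [ 0.5584 -0.0021  0.0596] jaw -9.1 j7 -0.073 grip 0.652 F [ 0.66 -0.69 -1.89] M [-0.131  0.034 -0.014]
shift mm [-0.3  1.1  1.6] turn [ 0.  0. -0.]
```

```bash
for i in 1 ; do python3 -m handwheel '[[-1,0,0,0,0,0,1],[-2,0,0,0,0,0,1],[-2,0,0,0,0,0,1]]' 25; done; python3 -m handwheel '[[-1,0,0,0,0,0,1],[-1,0,0,0,0,0,1],[-1,0,0,0,0,0,1]]'
```

```text
time: 7.9
position: [0.5584, -0.0039, 0.0599]
tool_rot: [2.391, 2.038, 0.002]
ft_force: [1.1, 0.4, -1.4]
grip_width: 0.647
time: 8.28
position: [0.5585, -0.0043, 0.0599]
tool_rot: [2.39, 2.038, 0.002]
ft_force: [1.9, 2.7, -1.1]
grip_width: 0.65
```

```bash
python3 -m handwheel '[[-1,0,0,0,0,0,1],[-1,0,0,0,0,0,1],[-1,0,0,0,0,0,1]]'
```

```text
time: 8.65
position: [0.5585, -0.0046, 0.0599]
tool_rot: [-2.39, -2.039, -0.004]
ft_force: [2.9, 4.5, -1.9]
grip_width: 0.65
```

```bash
python3 -m handwheel '[[2,0,0,0,0,0,1],[4.5,1,0,0,0,0,1],[4.5,1,1,0,0,0,1],[4.5,1,2,0,0,0,1],[4.5,1,2,0,0,0,1],[4.5,1,2,0,0,0,1]]' 25
python3 - <<'E'
from h import *
plan([.5595,-.0026,.058],-9.1)
E
```

```text
time: 9.4
position: [0.5592, -0.0022, 0.0577]
tool_rot: [2.391, 2.038, -0.001]
ft_force: [-1.6, 0.4, 2.2]
grip_width: 0.652
t 9.40 pos [ 0.5592 -0.0022  0.0577] jaw -9.1 j7 -0.072 grip 0.652 F [-1.57  0.43  2.16] M [-0.267  0.463  0.024]
shift mm [-0.4  0.3 -0.3] turn [-0.     0.    -0.001]
```

```bash
python3 -m handwheel '[[0,0,0,0,0,0,-0.45],[0,0,0,0,0,0,-0.6],[0,0,0,0,0,0,-0.8],[0,0,0,0,0,0,-1],[0,0,0,0,0,0,-1]]' 25
python3 - <<'E'
from h import *
import cv2
plan([.5595,-.0026,.17],-9.1)
for n in ["side"]:
    im=ctrl.get_image(n); cv2.imwrite(f"pics/{n}5.png",cv2.cvtColor(im,cv2.COLOR_RGB2BGR))
b=cv2.imread("pics/side5.png")[165:265,220:320]
cv2.imwrite("pics/c5.png",cv2.resize(b,(600,600),interpolation=cv2.INTER_CUBIC))
E
```

```text
time: 10.02
position: [0.5594, -0.0017, 0.0576]
tool_rot: [2.391, 2.038, 0.0]
ft_force: [-1.0, 0.2, 0.7]
grip_width: 0.977
t 10.03 pos [ 0.5594 -0.0017  0.0576] jaw -9.1 j7 -0.072 grip 0.977 F [-1.02  0.22  0.72] M [-0.095  0.043  0.058]
shift mm [  -0.9    0.2 -112.4] turn [ 0. -0. -0.]
```

View pics/c5.png

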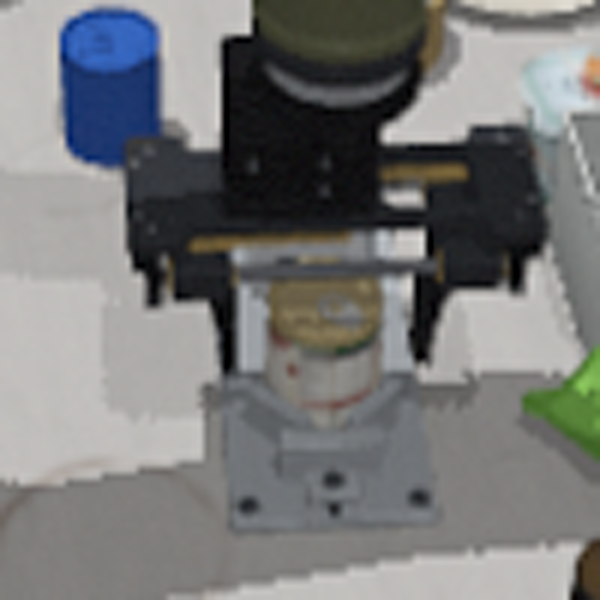

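```bash
python3 -m handwheel '[[0,0,-20,0,0,0,-1],[0,0,-60,0,0,0,-1],[0,0,-110,0,0,0,-1],[0,0,-150,0,0,0,-1],[0,0,-150,0,0,0,-1]]' 25
python3 - <<'E'
from h import *
import cv2
for n in C:
    im=ctrl.get_image(n); cv2.imwrite(f"pics/{n}6.png",cv2.cvtColor(im,cv2.COLOR_RGB2BGR))
a=cv2.imread("pics/top6.png")[165:205,220:260]; b=cv2.imread("pics/side6.png")[175:215,245:285]
g=cv2.hconcat([cv2.resize(x,(400,400),interpolation=cv2.INTER_CUBIC) for x in (a,b)])
g=(255*(g/255.)**.5).astype('uint8')
b=cv2.imread("pics/side6.png")
cv2.imwrite("pics/c6.png",g);cv2.imwrite("pics/c6b.png",cv2.resize(b[165:265,220:320],(600,600),interpolation=cv2.INTER_CUBIC))
E
```

```text
time: 10.7
position: [0.5617, -0.0018, 0.2114]
tool_rot: [2.388, 2.035, 0.01]
ft_force: [-1.2, 0.3, 0.2]
grip_width: 1.0
```

View pics/c6.png

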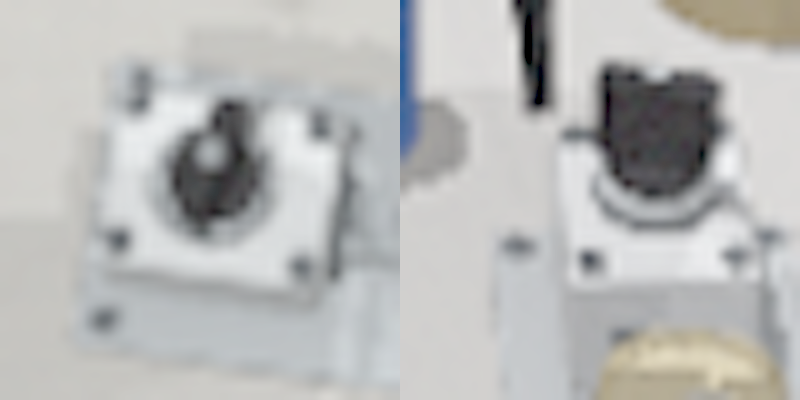

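View pics/c6b.png

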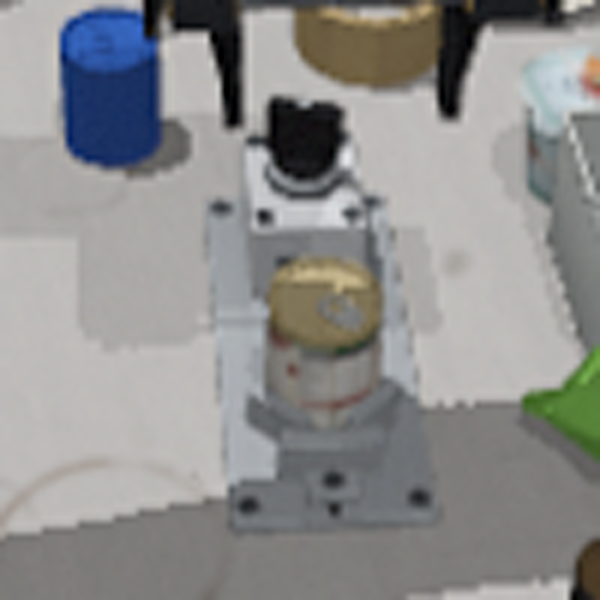

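```bash
cat > keyfit.py <<'E'
from h import *
import cv2
from scipy.optimize import minimize
def masks(n,x,y,th,box,ss=8):
    x0,y0,w,h=box
    pts=np.array([[sx*.02,sy*.006,z] for sx in(-1,1) for sy in(-1,1) for z in(.074,.107)])
    a=np.linspace(0,2*np.pi,32);cap=np.array([[.016*np.cos(t),.016*np.sin(t),z] for t in a for z in(.067,.074)])
    m=np.zeros((h*ss,w*ss),np.uint8)
    for P in(pts,cap):
        uv=proj(n,cl2w((x,y,th),P)); uv=(uv+.5-[x0,y0])*ss-.5
        cv2.fillConvexPoly(m,cv2.convexHull(np.round(uv*16).astype(np.int32)),1,shift=4)
    return cv2.resize(m.astype(np.float32),(w,h),interpolation=cv2.INTER_AREA)
def dark(im,box):
    x0,y0,w,h=box;g=im[y0:y0+h,x0:x0+w].astype(float).mean(2)
    return np.clip((120-g)/90,0,1)
B={"top":(234,172,16,22),"side":(262,179,18,18)}
def fit(imt,ims,x0):
    D={"top":dark(imt,B["top"]),"side":dark(ims,B["side"])}
    W={n:1 for n in D}
    def c(q): return sum(((masks(n,*q[:3],B[n])-D[n])**2).sum() for n in D)
    best=None
    for t in np.arange(-.6,.6,.1):
        r=minimize(c,[x0[0],x0[1],x0[2]+t],method="Nelder-Mead",options=dict(initial_simplex=np.array([x0+np.r_[a,b,t+d] for a,b,d in[(0,0,0),(.003,0,0),(0,.003,0),(0,0,.1)]])))
        print(round(t,2),r.x.round(4),round(r.fun,2))
        if best is None or r.fun<best.fun:best=r
    return best
E
python3 - <<'E'
from keyfit import *
it=cv2.imread("pics/top6.png");is_=cv2.imread("pics/side6.png")
ax=cl2w((.5683,.0517,-.159),[0,.06,0])[0];print(ax)
r=fit(it,is_,np.array([ax[0],ax[1],-.159]))
q=r.x
out=[]
for n,im in(("top",it),("side",is_)):
    x0,y0,w,h=B[n];m=masks(n,*q,B[n]);d=dark(im,B[n]);out.append(cv2.resize(np.hstack([d,m]),None,fx=12,fy=12,interpolation=cv2.INTER_NEAREST))
for k,o in enumerate(out): out[k]=cv2.copyMakeBorder(o,0,300-o.shape[0],0,450-o.shape[1],cv2.BORDER_CONSTANT,value=.5)
cv2.imwrite("pics/k6.png",np.vstack(out)*255)
E
```

```text
[0.57779985 0.11094317 0.        ]
-0.6 [ 0.577   0.1125 -0.3874] 37.41
-0.5 [ 0.5769  0.1123 -0.3628] 37.37
-0.4 [ 0.5768  0.1125 -0.3862] 37.34
-0.3 [ 0.5768  0.1126 -0.3729] 37.53
-0.2 [ 0.577   0.1124 -0.3463] 37.49
-0.1 [ 0.577   0.1125 -0.3703] 37.28
-0.0 [ 0.5767  0.1125 -0.3707] 37.51
0.1 [ 0.577   0.1126 -0.3751] 37.31
0.2 [ 0.5777  0.1122 -0.3393] 38.36
0.3 [ 0.577   0.1124 -0.3755] 37.32
0.4 [ 0.577   0.1124 -0.3783] 37.36
0.5 [ 0.5778  0.1121 -0.3107] 38.41[ WARN:0@3.684] global loadsave.cpp:1063 imwrite_ Unsupported depth image for selected encoder is fallbacked to CV_8U.
```

View pics/k6.png

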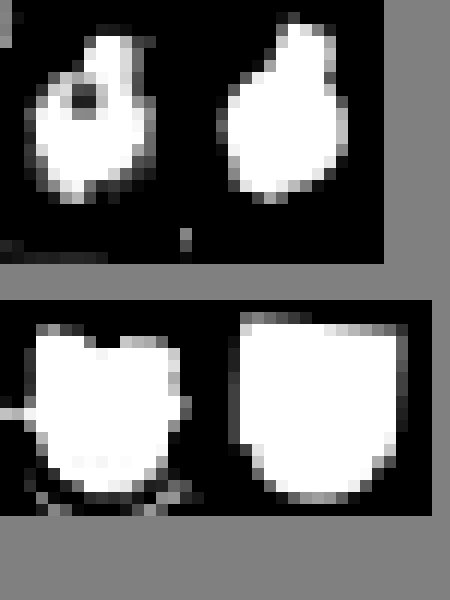

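```bash
python3 -c "
from h import *
plan([.577,.1125,.20],69)"
```

```text
t 10.80 pos [ 0.5593 -0.0017  0.2075] jaw -9.1 j7 -0.140 grip 0.999 F [-0.11 -0.08  0.17] M [-0.071  0.053 -0.012]
shift mm [115.5  -0.6   7.6] turn [ 0.    -0.    -1.363]
```

```bash
python3 -m handwheel '[[14,0,0,0,0,-0.17,-1],[28,0,0,0,0,-0.34,-1],[43,0,0,0,0,-0.51,-1],[58,0,0,0,0,-0.68,-1],[73,0,0,0,0,-0.85,-1],[87,0,0,0,0,-1.02,-1],[101,0,0,0,0,-1.19,-1],[115,-1,4,0,0,-1.36,-1],[115,-1,7,0,0,-1.363,-1],[115,-1,7,0,0,-1.363,-1],[115,-1,7,0,0,-1.363,-1]]' 25
python3 -c "
from h import *
plan([.577,.1125,.12],69)"
```

```text
time: 12.18
position: [0.5765, 0.111, 0.2003]
tool_rot: [-0.577, -3.088, 0.001]
ft_force: [0.8, -0.8, 0.5]
grip_width: 1.0
t 12.18 pos [0.5765 0.111  0.2003] jaw 68.8 j7 1.017 grip 1.000 F [ 0.82 -0.78  0.49] M [ 0.002  0.01  -0.036]
shift mm [ 0.1  1.6 80.3] turn [-0.001 -0.    -0.003]
```

```bash
python3 -m handwheel '[[0,1,20,0,0,0,-1],[0,1,45,0,0,0,-1],[0,1,70,0,0,0,-1],[0,1,80,0,0,0,-1],[0,1,80,0,0,0,-1],[0,1,80,0,0,0,-1]]' 25
python3 - <<'E'
from h import *
import cv2
plan([.577,.1125,.094],69)
for n in C:
    im=ctrl.get_image(n); cv2.imwrite(f"pics/{n}7.png",cv2.cvtColor(im,cv2.COLOR_RGB2BGR))
a=cv2.imread("pics/top7.png")[150:220,200:270]; b=cv2.imread("pics/side7.png")[150:220,230:300]
g=cv2.hconcat([cv2.resize(x,(400,400),interpolation=cv2.INTER_CUBIC) for x in (a,b)])
cv2.imwrite("pics/c7.png",(255*(g/255.)**.6).astype('uint8'))
E
```

```text
time: 12.92
position: [0.5778, 0.113, 0.1218]
tool_rot: [0.573, 3.087, 0.001]
ft_force: [-0.2, -0.0, 0.2]
grip_width: 1.001
t 12.93 pos [0.5778 0.113  0.1218] jaw 69.0 j7 1.034 grip 1.001 F [-0.2  -0.    0.19] M [ 0.033 -0.046  0.025]
shift mm [ 0.6 -0.7 27.8] turn [ 0.001  0.002 -0.001]
```

View pics/c7.png

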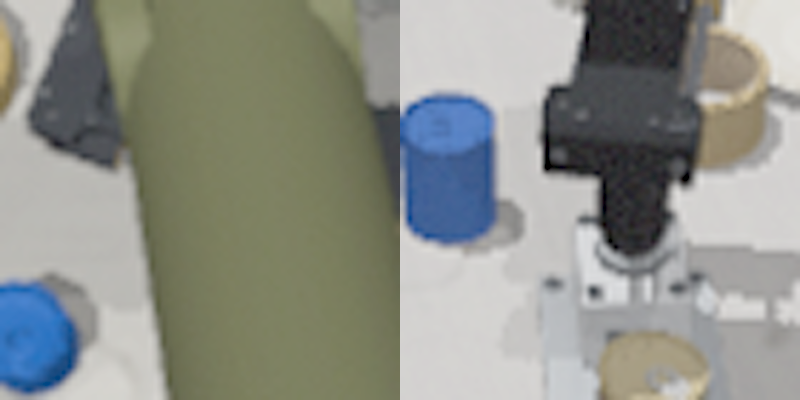

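```bash
python3 -m handwheel '[[0,0,15,0,0,0,-1],[0,0,27,0,0,0,-1],[0,0,27,0,0,0,-1],[0,0,27,0,0,0,0.3],[0,0,27,0,0,0,1],[0,0,27,0,0,0,1],[0,0,27,0,0,0,1],[0,0,27,0,0,0,1],[0,0,27,0,0,0,1],[0,0,27,0,0,0,1],[0,0,27,0,0,0,1]]' 10
python3 - <<'E'
from h import *
plan([.577,.1125,.094],69)
E
```

```text
time: 14.4
position: [0.577, 0.1129, 0.0935]
tool_rot: [0.573, 3.089, 0.0]
ft_force: [-0.4, -0.3, 0.5]
grip_width: 0.169
t 14.40 pos [0.577  0.1129 0.0935] jaw 69.0 j7 1.041 grip 0.169 F [-0.45 -0.29  0.47] M [ 0.009  0.064 -0.018]
shift mm [-0.2 -0.4 -0.5] turn [ 0.  0. -0.]
```

```bash
python3 -m handwheel '[[0,0,0,0,0,0,1],[0,0,0,0,0,0,1],[0,0,0,0,0,0,1],[0,0,0,0,0,0,1]]' 45
python3 - <<'E'
from h import *
plan([.577,.1125,.094],69)
E
```

```text
time: 14.9
position: [0.5771, 0.1134, 0.0937]
tool_rot: [0.572, 3.089, 0.001]
ft_force: [1.0, 2.0, 0.0]
grip_width: 0.133
t 14.90 pos [0.5771 0.1134 0.0937] jaw 69.0 j7 1.041 grip 0.133 F [1.   1.96 0.03] M [ 0.542 -0.191  0.005]
shift mm [-0.2 -0.9 -0.3] turn [0.001 0.    0.   ]
```

```bash
cat > tq.py <<'E'
from h import *
s=ctrl.get_state();y=R.from_rotvec(s["tool_rot"]).apply([0,1,0])
print("t %.2f jaw %.2f Mz %.3f"%(s["time"],np.degrees(np.arctan2(y[1],y[0])),s["torque"][2]),"M",s["torque"].round(3),"F",s["ft_force"].round(1),"pos",s["position"].round(4),"j7 %.3f g %.3f"%(s["joint_positions"][6],s["grip_width"]))
E
python3 -m handwheel '[[0,1,0,0,0,0.08,1],[0,1,0,0,0,0.16,1]]' 45 >/dev/null; python3 tq.py
python3 -m handwheel '[[0,0,0,0,0,0.1,1],[0,0,0,0,0,0.2,1]]' >/dev/null; python3 tq.py
python3 -m handwheel '[[0,0,0,0,0,0.1,1],[0,0,0,0,0,0.2,1]]' >/dev/null; python3 tq.py
python3 -m handwheel '[[0,0,0,0,0,0,1]]' >/dev/null; python3 tq.py
```

```text
t 15.15 jaw 59.67 Mz 0.009 M [0.235 0.097 0.009] F [-0.3  0.6  0.7] pos [0.5771 0.1135 0.0936] j7 0.884 g 0.132
t 15.40 jaw 48.17 Mz 0.042 M [0.148 0.054 0.042] F [-0.5  1.4  0.1] pos [0.5771 0.1135 0.0936] j7 0.692 g 0.134
t 15.65 jaw 36.71 Mz 0.061 M [0.165 0.019 0.061] F [ 0.2  0.5 -0.5] pos [0.5771 0.1135 0.0936] j7 0.500 g 0.133
t 15.78 jaw 36.96 Mz 0.006 M [0.03  0.104 0.006] F [-0.   0.8  0.4] pos [0.5771 0.1135 0.0936] j7 0.505 g 0.132
```

```bash
python3 -m handwheel '[[0,0,0,0,0,0.1,1],[0,0,0,0,0,0.2,1]]' >/dev/null; python3 tq.py
python3 -m handwheel '[[0,0,0,0,0,0.1,1],[0,0,0,0,0,0.2,1]]' >/dev/null; python3 tq.py
python3 -m handwheel '[[0,0,0,0,0,0.1,1],[0,0,0,0,0,0.2,1]]' >/dev/null; python3 tq.py
python3 -m handwheel '[[0,0,0,0,0,0,1]]' >/dev/null; python3 tq.py
```

```text
t 16.02 jaw 25.39 Mz 0.181 M [0.131 0.179 0.181] F [-0.6  0.1  1.1] pos [0.5772 0.1136 0.0936] j7 0.312 g 0.135
t 16.27 jaw 13.96 Mz 0.290 M [0.053 0.179 0.29 ] F [-0.3  0.4  0.5] pos [0.5771 0.1136 0.0936] j7 0.121 g 0.133
t 16.52 jaw 2.50 Mz 0.234 M [0.058 0.182 0.234] F [-0.8  0.5  1.4] pos [0.5772 0.1136 0.0936] j7 -0.070 g 0.135
t 16.65 jaw 2.69 Mz 0.158 M [-0.014  0.216  0.158] F [-1.5  0.9  1. ] pos [0.5771 0.1136 0.0936] j7 -0.067 g 0.141
```

```bash
python3 -m handwheel '[[0,0,0,0,0,0.1,1],[0,0,0,0,0,0.2,1]]' >/dev/null; python3 tq.py
python3 -m handwheel '[[0,0,0,0,0,0.05,1],[0,0,0,0,0,0.1,1]]' >/dev/null; python3 tq.py
python3 -m handwheel '[[0,0,0,0,0,0.05,1],[0,0,0,0,0,0.1,1]]' >/dev/null; python3 tq.py
python3 -m handwheel '[[0,0,0,0,0,0,1]]' >/dev/null; python3 tq.py
```

```text
t 16.90 jaw -8.91 Mz 0.264 M [-0.008  0.22   0.264] F [-1.7  0.5  0. ] pos [0.5771 0.1136 0.0936] j7 -0.259 g 0.134
t 17.15 jaw -14.54 Mz 0.312 M [0.009 0.301 0.312] F [-0.3 -0.4  0.5] pos [0.5772 0.1136 0.0936] j7 -0.352 g 0.134
t 17.40 jaw -20.27 Mz 0.259 M [0.07  0.295 0.259] F [-1.1  0.5  1.6] pos [0.5772 0.1136 0.0936] j7 -0.447 g 0.137
t 17.52 jaw -20.22 Mz 0.273 M [-0.106  0.349  0.273] F [-0.3  0.1  1.2] pos [0.5771 0.1136 0.0936] j7 -0.446 g 0.130
```

```bash
python3 -m handwheel '[[0,0,0,0,0,0,1],[0,0,0,0,0,0,1]]' >/dev/null; python3 tq.py
python3 -m handwheel '[[0,0,0,0,0,0.05,1],[0,0,0,0,0,0.1,1]]' >/dev/null; python3 tq.py
python3 -m handwheel '[[0,0,0,0,0,0,1],[0,0,0,0,0,0,1]]' >/dev/null; python3 tq.py
python3 - <<'E'
from h import *
import cv2
for n in ["side"]:
    im=ctrl.get_image(n); cv2.imwrite(f"pics/{n}8.png",cv2.cvtColor(im,cv2.COLOR_RGB2BGR))
b=cv2.imread("pics/side8.png")[165:265,220:320];a=cv2.imread("pics/side6.png")[165:265,220:320]
cv2.imwrite("pics/c8.png",cv2.resize(cv2.hconcat([a,b]),(800,400),interpolation=cv2.INTER_CUBIC))
E
```

```text
t 17.77 jaw -20.34 Mz 0.266 M [-0.159  0.461  0.266] F [-1.2  0.4  1.4] pos [0.5772 0.1136 0.0936] j7 -0.448 g 0.137
t 18.02 jaw -26.18 Mz 0.295 M [-0.109  0.489  0.295] F [-2.1 -0.2  1.3] pos [0.5772 0.1136 0.0936] j7 -0.545 g 0.131
t 18.27 jaw -26.07 Mz 0.242 M [-0.209  0.583  0.242] F [-1.9 -0.5  1.1] pos [0.5772 0.1136 0.0936] j7 -0.543 g 0.136
```

View pics/c8.png

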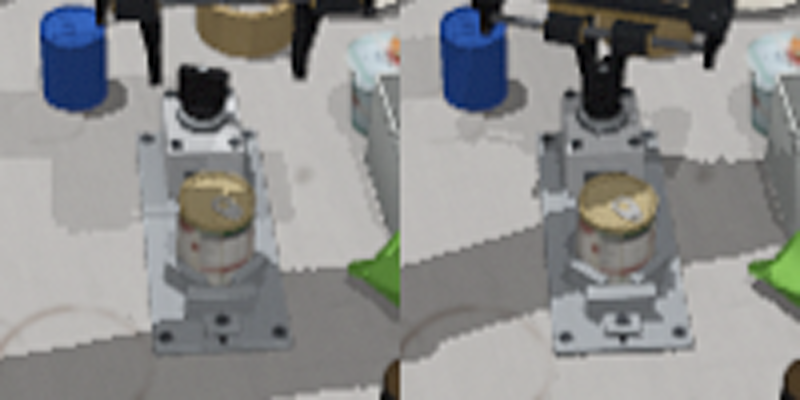

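```bash
python3 -m handwheel '[[0,0,0,0,0,0.08,1]]' >/dev/null; python3 tq.py
python3 -m handwheel '[[0,0,0,0,0,0,1],[0,0,0,0,0,0,1]]' >/dev/null; python3 tq.py
python3 -m handwheel '[[0,0,0,0,0,0,1]]' >/dev/null; python3 tq.py
```

```text
t 18.45 jaw -30.78 Mz 0.296 M [-0.211  0.609  0.296] F [-1.3 -1.3  2.6] pos [0.5772 0.1137 0.0936] j7 -0.621 g 0.136
t 18.70 jaw -30.63 Mz 0.217 M [-0.271  0.692  0.217] F [-2.2 -1.4  2.6] pos [0.5772 0.1136 0.0936] j7 -0.618 g 0.136
t 18.82 jaw -30.67 Mz 0.204 M [-0.409  0.736  0.204] F [-3.  -1.5  2.5] pos [0.5772 0.1137 0.0936] j7 -0.619 g 0.138
```

```bash
python3 - <<'E'
import cv2
r=[]
for k in (6,8):
    r.append(cv2.resize(cv2.imread(f"pics/side{k}.png")[195:240,255:295],(400,450),interpolation=cv2.INTER_CUBIC))
cv2.imwrite("pics/c8b.png",cv2.hconcat(r))
E
```

```text
(no output)
```

View pics/c8b.png

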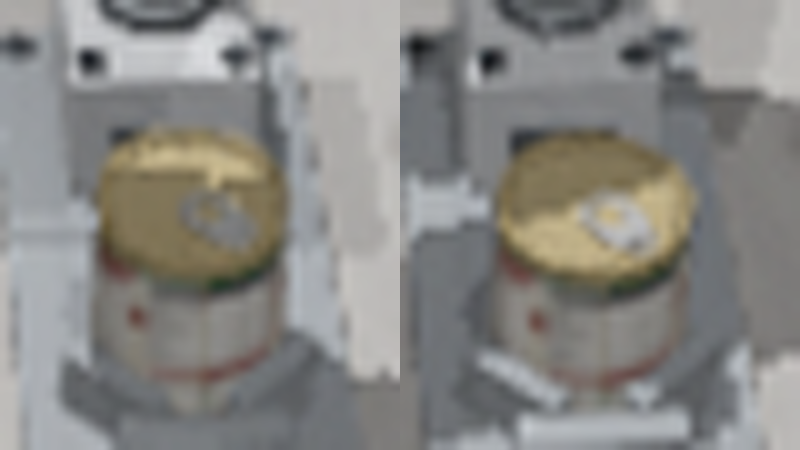

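```bash
python3 -m handwheel '[[0,0,0,0,0,0.05,1],[0,0,0,0,0,0.1,1]]' >/dev/null; python3 tq.py
python3 -m handwheel '[[0,0,0,0,0,0,1],[0,0,0,0,0,0,1]]' >/dev/null; python3 tq.py
python3 -m handwheel '[[0,0,0,0,0,0.05,1],[0,0,0,0,0,0.1,1]]' >/dev/null; python3 tq.py
python3 -m handwheel '[[0,0,0,0,0,0,1],[0,0,0,0,0,0,1]]' >/dev/null; python3 tq.py
```

```text
t 19.07 jaw -36.49 Mz 0.294 M [-0.372  0.7    0.294] F [-3.1 -0.7  3.5] pos [0.5772 0.1137 0.0936] j7 -0.715 g 0.132
t 19.32 jaw -36.38 Mz 0.330 M [-0.415  0.767  0.33 ] F [-1.6 -1.6  3.4] pos [0.5772 0.1137 0.0935] j7 -0.713 g 0.136
t 19.57 jaw -42.20 Mz 0.376 M [-0.432  0.839  0.376] F [-3.7 -1.3  3.1] pos [0.5772 0.1137 0.0936] j7 -0.809 g 0.136
t 19.82 jaw -42.11 Mz 0.346 M [-0.528  0.817  0.346] F [-3.2 -1.8  3.2] pos [0.5773 0.1137 0.0936] j7 -0.808 g 0.133
```

```bash
python3 -m handwheel '[[0,0,0,0,0,0.05,1]]' >/dev/null; python3 tq.py
python3 -m handwheel '[[0,0,0,0,0,0.05,1]]' >/dev/null; python3 tq.py
python3 -m handwheel '[[0,0,0,0,0,0,1]]' >/dev/null; python3 tq.py
python3 -m handwheel '[[0,0,0,0,0,0,1]]' >/dev/null; python3 tq.py
python3 -m handwheel '[[0,0,0,0,0,0,1]]' >/dev/null; python3 tq.py
```

```text
t 19.95 jaw -45.05 Mz 0.360 M [-0.475  0.87   0.36 ] F [-3.3 -2.5  4. ] pos [0.5773 0.1137 0.0936] j7 -0.856 g 0.136
t 20.07 jaw -47.93 Mz 0.382 M [-0.517  0.892  0.382] F [-3.  -1.9  3.2] pos [0.5773 0.1137 0.0936] j7 -0.903 g 0.140
t 20.20 jaw -47.83 Mz 0.385 M [-0.562  0.927  0.385] F [-2.8 -1.6  3.6] pos [0.5773 0.1137 0.0935] j7 -0.902 g 0.136
t 20.32 jaw -47.84 Mz 0.367 M [-0.525  0.981  0.367] F [-3.2 -1.7  4.8] pos [0.5773 0.1137 0.0936] j7 -0.902 g 0.132
t 20.45 jaw -47.87 Mz 0.433 M [-0.64   0.969  0.433] F [-2.9 -2.1  3.9] pos [0.5773 0.1137 0.0936] j7 -0.902 g 0.133
```

```bash
for k in 1; do python3 -m handwheel '[[0,0,0,0,0,0.04,1]]' >/dev/null; python3 tq.py
python3 -m handwheel '[[0,0,0,0,0,0.04,1]]' >/dev/null; python3 tq.py
python3 -m handwheel '[[0,0,0,0,0,0.04,1]]' >/dev/null; python3 tq.py
python3 -m handwheel '[[0,0,0,0,0,0,1]]' >/dev/null; python3 tq.py
python3 -m handwheel '[[0,0,0,0,0,0,1]]' >/dev/null; python3 tq.py
python3 -m handwheel '[[0,0,0,0,0,0,1]]' >/dev/null; python3 tq.py;done
```

```text
t 20.57 jaw -50.22 Mz 0.392 M [-0.571  0.985  0.392] F [-3.8 -1.6  2.8] pos [0.5773 0.1137 0.0936] j7 -0.941 g 0.137
t 20.70 jaw -52.53 Mz 0.369 M [-0.604  0.991  0.369] F [-3.5 -2.7  3.6] pos [0.5773 0.1137 0.0936] j7 -0.979 g 0.138
t 20.82 jaw -54.82 Mz 0.417 M [-0.61   0.988  0.417] F [-2.7 -2.7  4.2] pos [0.5773 0.1137 0.0936] j7 -1.016 g 0.129
t 20.95 jaw -54.73 Mz 0.373 M [-0.61   0.994  0.373] F [-3.1 -1.7  3.2] pos [0.5773 0.1137 0.0936] j7 -1.015 g 0.135
t 21.07 jaw -54.73 Mz 0.438 M [-0.648  1.01   0.438] F [-3.8 -2.7  4.1] pos [0.5773 0.1137 0.0936] j7 -1.015 g 0.137
t 21.20 jaw -54.76 Mz 0.399 M [-0.63   1.069  0.399] F [-3.  -2.6  4.1] pos [0.5773 0.1137 0.0936] j7 -1.015 g 0.136
```

```bash
python3 -m handwheel '[[0,0,0,0,0,0.04,1]]' >/dev/null; python3 tq.py
python3 -m handwheel '[[0,0,0,0,0,0,1]]' >/dev/null; python3 tq.py
python3 -m handwheel '[[0,0,0,0,0,0,1]]' >/dev/null; python3 tq.py
python3 -m handwheel '[[0,0,0,0,0,0,0.7],[0,0,0,0,0,0,0.4],[0,0,0,0,0,0,0],[0,0,0,0,0,0,-1],[0,0,0,0,0,0,-1]]' ; python3 tq.py
```

```text
t 21.32 jaw -57.11 Mz 0.357 M [-0.651  1.031  0.357] F [-3.4 -2.5  4.1] pos [0.5773 0.1137 0.0936] j7 -1.054 g 0.137
t 21.45 jaw -57.03 Mz 0.356 M [-0.65   1.057  0.356] F [-3.1 -3.1  3.1] pos [0.5773 0.1137 0.0935] j7 -1.053 g 0.137
t 21.57 jaw -57.03 Mz 0.471 M [-0.689  1.046  0.471] F [-4.4 -2.6  3.4] pos [0.5773 0.1137 0.0935] j7 -1.053 g 0.133
time: 22.2
position: [0.5776, 0.1141, 0.0936]
tool_rot: [-3.013, -0.89, -0.001]
ft_force: [-0.2, 0.7, -0.1]
grip_width: 0.522
t 22.20 jaw -57.07 Mz 0.017 M [-0.03   0.122  0.017] F [-0.2  0.7 -0.1] pos [0.5776 0.1141 0.0936] j7 -1.053 g 0.522
```

```bash
python3 -m handwheel '[[0,0,0,0,0,0,-1],[0,0,-15,0,0,0,-1],[0,0,-50,0,0,0,-1],[0,0,-100,0,0,0,-1],[0,0,-150,0,0,0,-1],[0,0,-150,0,0,0,-1]]'; python3 -c "
from h import *
plan([.46,.40,.25],30)"
```

```text
time: 22.95
position: [0.5802, 0.1139, 0.2494]
tool_rot: [-3.012, -0.889, -0.016]
ft_force: [0.1, 1.1, -0.7]
grip_width: 0.999
t 22.95 pos [0.5802 0.1139 0.2494] jaw -57.1 j7 -1.125 grip 0.999 F [ 0.07  1.07 -0.69] M [-0.117  0.061 -0.062]
shift mm [  54.6 -305.5   -0.6] turn [ 0.009 -0.006 -1.52 ]
```

```bash
python3 -m handwheel '[[7,-35,0,0,0,-0.15,-1],[14,-75,0,0,0,-0.3,-1],[22,-120,0,0,0,-0.45,-1],[30,-165,0,0,0,-0.6,-1],[38,-210,0,0,0,-0.75,-1],[46,-250,0,0,0,-0.9,-1],[54,-285,0,0,0,-1.05,-1],[54,-305,0,0,0,-1.2,-1],[54,-305,0,0,0,-1.2,-1],[54,-305,0,0,0,-1.2,-1]]'
cat > look.py <<'E'
from h import *
import cv2,sys
k=sys.argv[1]
for n in C:
    im=ctrl.get_image(n); cv2.imwrite(f"pics/{n}{k}.png",cv2.cvtColor(im,cv2.COLOR_RGB2BGR))
a=cv2.imread(f"pics/top{k}.png")[165:205,220:260]; b=cv2.imread(f"pics/side{k}.png")[175:215,245:285]
g=cv2.hconcat([cv2.resize(x,(400,400),interpolation=cv2.INTER_CUBIC) for x in (a,b)])
cv2.imwrite(f"pics/c{k}.png",(255*(g/255.)**.5).astype('uint8'))
a=cv2.imread(f"pics/top{k}.png")[150:230,220:310]; b=cv2.imread(f"pics/side{k}.png")[170:260,230:320]
cv2.imwrite(f"pics/c{k}b.png",cv2.hconcat([cv2.resize(x,(400,400),interpolation=cv2.INTER_CUBIC) for x in (a,b)]))
E
python3 look.py 9
```

```text
time: 24.2
position: [0.4577, 0.3977, 0.2435]
tool_rot: [1.988, 2.431, -0.001]
ft_force: [0.6, -0.2, 0.4]
grip_width: 0.997
```

View pics/c9.png

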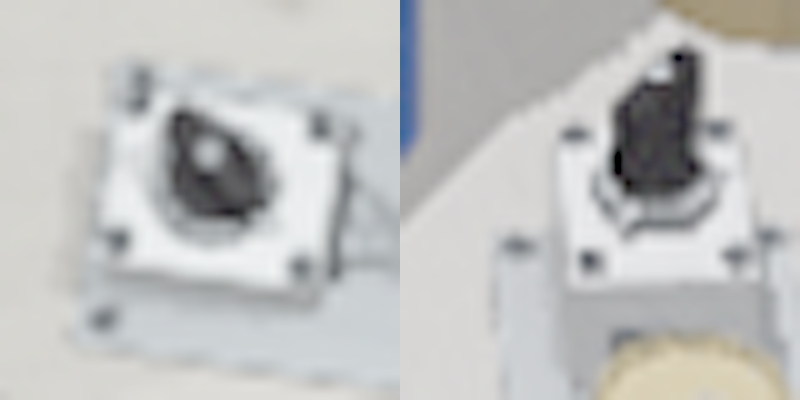

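View pics/c9b.png

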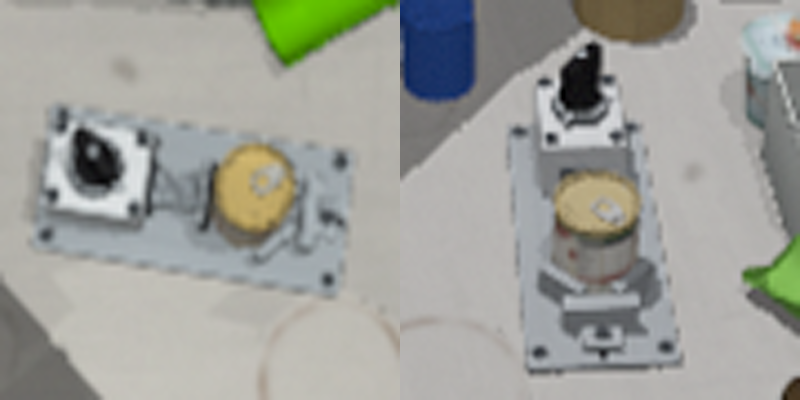

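```bash
python3 - <<'E'
from keyfit import *
r=fit(cv2.imread("pics/top9.png"),cv2.imread("pics/side9.png"),np.array([.577,.1125,-2.5]))
print("key",np.degrees(r.x[2]))
ax=np.array([.577,.1125])
for p in [(622,222),(628,228),(628,236),(634,236),(616,215)]:
    uv=[245+(p[0]-400+.5)/10-.5,175+(p[1]+.5)/10-.5]
    for z in(.067,.062):
        P=atz("side",uv,z)[:2]-ax; print(p,z,(P*1e3).round(1),np.hypot(*P)*1e3,np.degrees(np.arctan2(P[1],P[0])))
# expected tab appearance for tab angle t
for t in (-150,-140,-130,-120,-110):
    a=np.radians(t);P=np.r_[ax+.022*np.array([np.cos(a),np.sin(a)]),.067]
    for n,x0,y0,o in(("side",245,175,400),("top",220,165,0)):
        uv=proj(n,P)[0];print(t,n,((uv-[x0,y0]+.5)*10-.5+[o,0]).round())
b=cv2.imread("pics/side9.png")[185:205,255:285];a=cv2.imread("pics/top9.png")[170:195,230:260]
g=cv2.vconcat([cv2.resize(b,(600,400)-np.array([0,100]),interpolation=cv2.INTER_NEAREST),cv2.resize(a,(600,300),interpolation=cv2.INTER_NEAREST)])
cv2.imwrite("pics/c9t.png",cv2.resize(b,None,fx=20,fy=20,interpolation=cv2.INTER_NEAREST))
E
```

```text
-0.6 [ 0.5775  0.1128 -2.2393] 38.36
-0.5 [ 0.5776  0.1127 -2.2468] 38.51
-0.4 [ 0.5776  0.1128 -2.2385] 38.36
-0.3 [ 0.5776  0.1128 -2.2387] 38.35
-0.2 [ 0.5776  0.1129 -2.2659] 38.63
-0.1 [ 0.5775  0.1127 -2.2433] 38.39
-0.0 [ 0.5777  0.1131 -2.2344] 38.71
0.1 [ 0.5779  0.1127 -2.2445] 38.5
0.2 [ 0.5776  0.1127 -2.2461] 38.46
0.3 [ 0.5778  0.1127 -2.2433] 38.62
0.4 [ 0.5778  0.113  -2.2211] 38.67
0.5 [ 0.5775  0.1128 -2.241 ] 38.33
key -128.40083668323956
(622, 222) 0.067 [-15. -21.] 25.816824709049374 -125.46340006028646
(622, 222) 0.062 [-13.5 -15.5] 20.610048328514676 -131.10224356996312
(628, 228) 0.067 [-13.8 -24.1] 27.81237330220659 -119.81489137081586
(628, 228) 0.062 [-12.4 -18.7] 22.394701446859717 -123.59545007210441
(628, 236) 0.067 [-14.7 -27.7] 31.388377859495595 -117.92608049583528
(628, 236) 0.062 [-13.3 -22.3] 25.931491976708276 -120.77690890275224
(634, 236) 0.067 [-12.9 -28.1] 30.94027153182064 -114.64275817369763
(634, 236) 0.062 [-11.5 -22.7] 25.40209178139758 -116.81234702885277
(616, 215) 0.067 [-16.  -17.5] 23.696833081734116 -132.54727848147454
(616, 215) 0.062 [-14.6 -11.9] 18.860223407984186 -140.7305042277286
-150 side [602. 203.]
-150 top [252. 236.]
-140 side [611. 208.]
-140 top [262. 229.]
-130 side [621. 213.]
-130 top [270. 221.]
-120 side [633. 216.]
-120 top [277. 211.]
-110 side [645. 218.]
-110 top [282. 201.]
```

View pics/c9t.png

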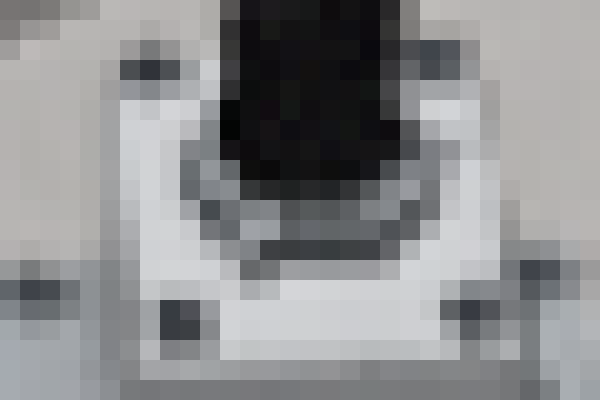

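```bash
python3 - <<'E'
from keyfit import *
it=cv2.imread("pics/top9.png");is_=cv2.imread("pics/side9.png")
D={"top":dark(it,B["top"]),"side":dark(is_,B["side"])}
for th in np.arange(-2.7,-2.0,.05):
    f=lambda p:[((masks(n,p[0],p[1],th,B[n])-D[n])**2).sum() for n in D]
    r=minimize(lambda p:sum(f(p)),[.577,.1125],method="Nelder-Mead",options=dict(initial_simplex=[[.577,.1125],[.58,.1125],[.577,.1155]]))
    print(th.round(2),np.degrees(th).round(),r.x.round(4),np.round(f(r.x),2), np.round(f([.577,.1128]),2))
rows=[]
for n in D:
    rows.append(cv2.copyMakeBorder(cv2.resize(np.hstack([D[n]]+[masks(n,.577,.1128,t,B[n]) for t in(-2.24,-2.43)]),None,fx=12,fy=12,interpolation=cv2.INTER_NEAREST),0,10,0,0,cv2.BORDER_CONSTANT,value=.5))
w=max(r.shape[1] for r in rows)
rows=[cv2.copyMakeBorder(r,0,0,0,w-r.shape[1],cv2.BORDER_CONSTANT,value=.5) for r in rows]
cv2.imwrite("pics/k9.png",(np.vstack(rows)*255).astype('uint8'))
E
```

```text
-2.7 -155.0 [0.5772 0.1127] [20.23 46.3 ] [20.34 46.87]
-2.65 -152.0 [0.5772 0.1127] [18.86 42.92] [18.75 43.36]
-2.6 -149.0 [0.5772 0.1128] [17.66 40.09] [17.69 40.58]
-2.55 -146.0 [0.5771 0.1125] [17.14 37.54] [16.99 37.8 ]
-2.5 -143.0 [0.578  0.1124] [18.56 34.23] [16.97 36.35]
-2.45 -140.0 [0.578  0.1124] [18.34 30.51] [16.5  34.36]
-2.4 -138.0 [0.5771 0.1126] [16.46 28.4 ] [16.41 29.06]
-2.35 -135.0 [0.5775 0.113 ] [16.52 24.58] [16.56 25.07]
-2.3 -132.0 [0.5776 0.113 ] [17.53 21.77] [17.16 22.86]
-2.25 -129.0 [0.5776 0.1127] [18.61 20.05] [18.22 21.93]
-2.2 -126.0 [0.5775 0.1127] [19.28 19.76] [19.41 21.74]
-2.15 -123.0 [0.5776 0.1129] [20.11 20.74] [20.63 22.78]
-2.1 -120.0 [0.5779 0.1131] [21.35 22.35] [21.36 25.82]
-2.05 -117.0 [0.578  0.1128] [22.56 24.69] [22.5  29.28]
-2.0 -115.0 [0.5784 0.1139] [24.17 28.01] [23.64 30.92]
```

View pics/k9.png

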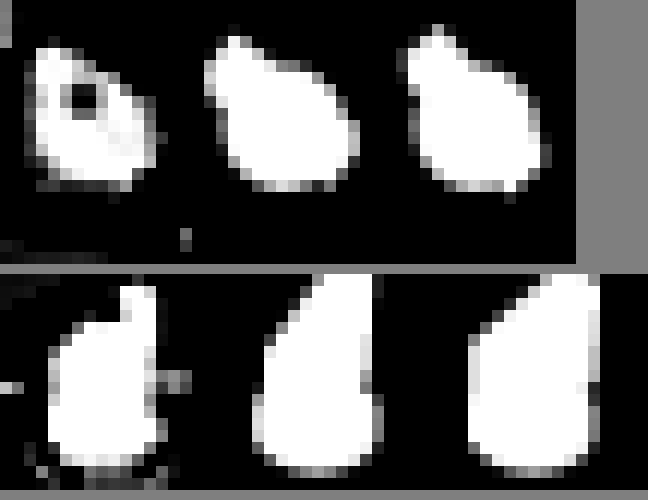

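```bash
python3 - <<'E'
from keyfit import *
ax=np.array([.577,.1125])
for r in (.019,.022,.025):
  for t in (-21,-115,-120,-125,-130,-135,-140):
    a=np.radians(t);uv=[proj("side",np.r_[ax+r*np.array([np.cos(a),np.sin(a)]),z])[0] for z in(.067,.062)]
    print(r,t,[((u-[255,185]+.5)*20-.5).round() for u in uv])
g=[cv2.resize(cv2.imread(f"pics/side{k}.png")[185:205,255:285],None,fx=13,fy=13,interpolation=cv2.INTER_NEAREST) for k in(0,9)]
cv2.imwrite("pics/c9u.png",cv2.hconcat(g))
E
```

```text
0.019 -21 [array([427., 156.]), array([426., 181.])]
0.019 -115 [array([282., 222.]), array([282., 247.])]
0.019 -120 [array([272., 220.]), array([271., 245.])]
0.019 -125 [array([262., 218.]), array([261., 242.])]
0.019 -130 [array([252., 215.]), array([251., 239.])]
0.019 -135 [array([243., 211.]), array([242., 236.])]
0.019 -140 [array([234., 207.]), array([233., 232.])]
0.022 -21 [array([446., 158.]), array([445., 182.])]
0.022 -115 [array([279., 235.]), array([278., 259.])]
0.022 -120 [array([267., 233.]), array([266., 257.])]
0.022 -125 [array([255., 230.]), array([254., 254.])]
0.022 -130 [array([243., 226.]), array([243., 251.])]
0.022 -135 [array([233., 222.]), array([232., 246.])]
0.022 -140 [array([222., 217.]), array([222., 242.])]
0.025 -21 [array([465., 160.]), array([464., 184.])]
0.025 -115 [array([275., 247.]), array([274., 272.])]
0.025 -120 [array([261., 245.]), array([260., 269.])]
0.025 -125 [array([248., 242.]), array([247., 266.])]
0.025 -130 [array([235., 238.]), array([234., 262.])]
0.025 -135 [array([222., 233.]), array([222., 257.])]
0.025 -140 [array([211., 228.]), array([210., 252.])]
```

View pics/c9u.png

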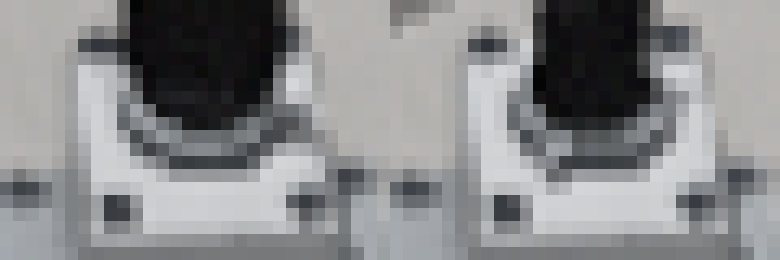

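```bash
cat > rect.py <<'E'
from h import *
import cv2,sys
def rect(n,f,z,c,half=.04,N=390):
    s=2*half/N
    # image x -> world x, image y down -> world -y
    g=np.array([[c[0]-half,c[1]+half,z],[c[0]+half,c[1]+half,z],[c[0]+half,c[1]-half,z],[c[0]-half,c[1]-half,z]])
    H=cv2.getPerspectiveTransform(proj(n,g).astype(np.float32),np.float32([[0,0],[N,0],[N,N],[0,N]]))
    im=cv2.imread(f);im=(255*(im/255.)**.6).astype('uint8')
    o=cv2.warpPerspective(im,H,(N,N),flags=cv2.INTER_CUBIC);cv2.drawMarker(o,(N//2,N//2),(0,0,255),cv2.MARKER_CROSS,12,1);return o
if __name__=="__main__":
    k,z,out=sys.argv[1],float(sys.argv[2]),sys.argv[3]
    cv2.imwrite(out,cv2.hconcat([rect(n,f"pics/{n}{k}.png",z,(.577,.1127)) for n in("top","side")]))
E
python3 rect.py 9 .107 pics/r9k.png; python3 rect.py 0 .107 pics/r0k.png; python3 rect.py 9 .067 pics/r9t.png; python3 rect.py 0 .067 pics/r0t.png
```

```text
(no output)
```

View pics/r9k.png

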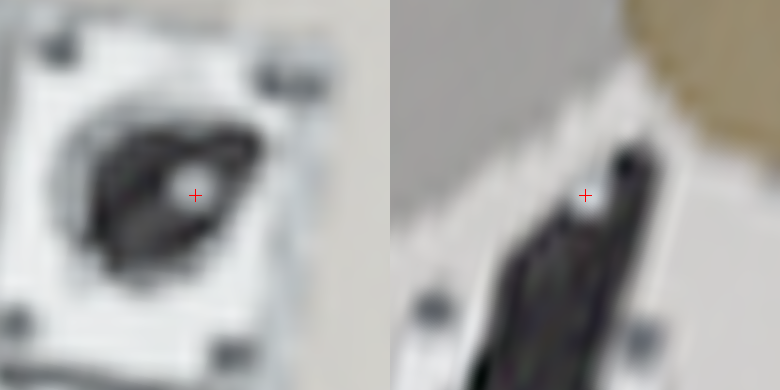

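View pics/r0k.png

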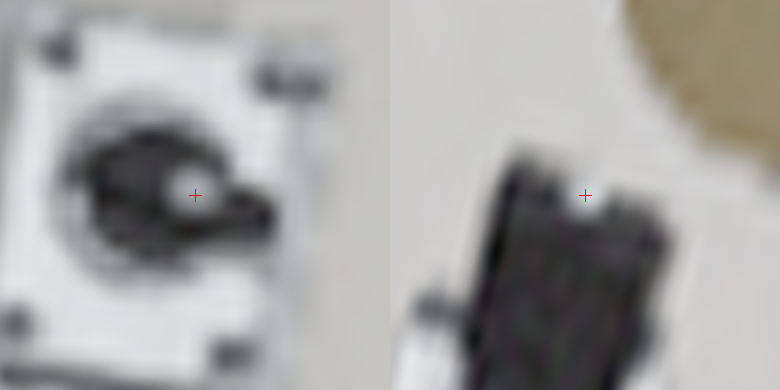

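View pics/r9t.png

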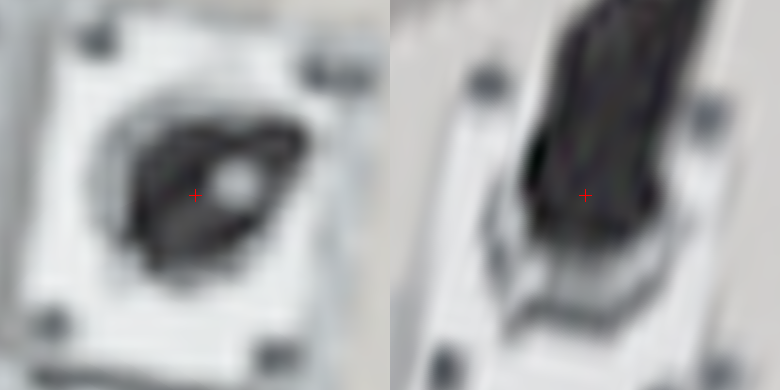

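View pics/r0t.png

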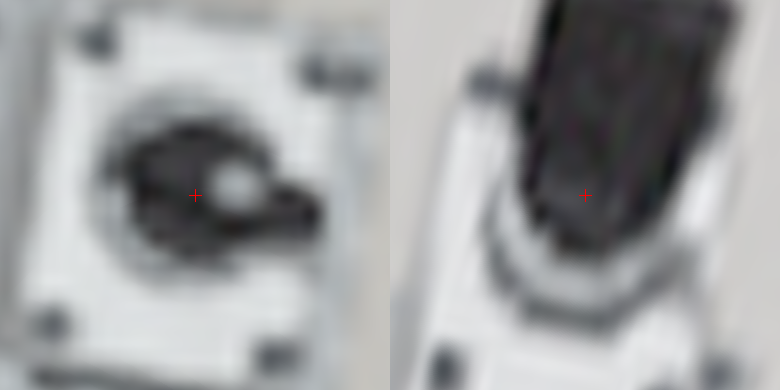

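```bash
python3 - <<'E'
from rect import *
out=[]
for n in("top","side"):
    a=rect(n,f"pics/{n}0.png",.0645,(.577,.1127)).astype(int);b=rect(n,f"pics/{n}9.png",.0645,(.577,.1127)).astype(int)
    d=np.clip((b-a).mean(2)*1.5+128,0,255).astype('uint8');d=cv2.cvtColor(d,cv2.COLOR_GRAY2BGR)
    cv2.circle(d,(195,195),int(19/.2051),(0,255,0),1)
    for t in range(-150,-80,10):
        a_=np.radians(t);p=lambda r:(int(195+r/.2051*np.cos(a_)),int(195-r/.2051*np.sin(a_)));cv2.line(d,p(27),p(31 if t!=-120 else 36),(255,0,0),1)
    a_=np.radians(-24);cv2.line(d,p(27),p(34),(0,0,255),1)
    out.append(d)
cv2.imwrite("pics/d9.png",cv2.hconcat(out))
E
```

```text
(no output)
```

View pics/d9.png

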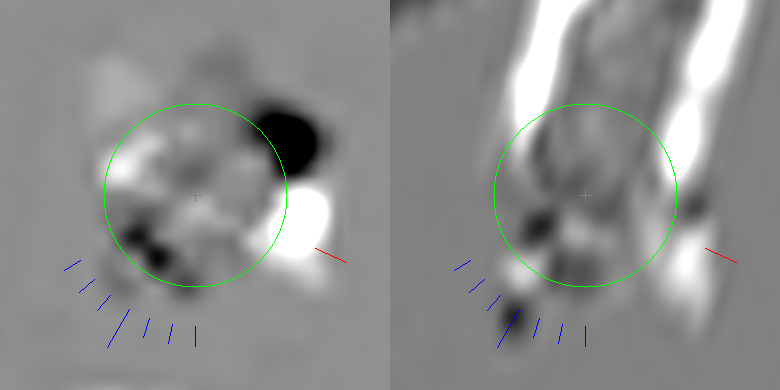

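```bash
python3 - <<'E'
from h import *
import cv2
P,r=tri(np.array([274.3,215.7])-.4,np.array([277.4,187.4])-.4);print(P,r)
print("probe contact TCP ~",[.5592,-.0040],"placed at [.5592 -.0022]")
a=cv2.absdiff(cv2.imread("pics/top0.png"),cv2.imread("pics/top9.png"))
for n,(x,y) in dict(spice=(337,165),pepper=(337,211),tape=(188,160)).items(): print(n,a[y-18:y+18,x-18:x+18].mean().round(2))
E
python3 tq.py
```

```text
[ 0.5599212  -0.00138194  0.07576408] [-0.26268669  0.06446314  0.02020198 -0.29779798]
probe contact TCP ~ [0.5592, -0.004] placed at [.5592 -.0022]
spice 13.36
pepper 14.5
tape 16.91
t 24.30 jaw 11.45 Mz -0.009 M [-0.042  0.026 -0.009] F [1.4 0.  0.1] pos [0.4579 0.3975 0.2437] j7 -0.495 g 0.999
```

View pics/top9.png

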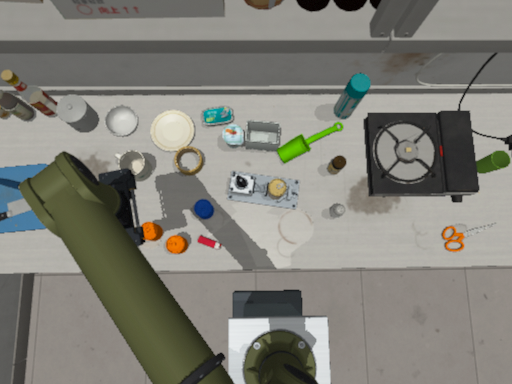

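```bash
python3 - <<'E'
from h import *
import cv2
def edges(k): 
    g=cv2.imread(f"pics/side{k}.png")[205:240,258:292].astype(np.float32)
    lab=cv2.cvtColor(g/255,cv2.COLOR_BGR2Lab); return lab
for ch in(1,2):
    a,b=[np.ascontiguousarray(edges(k)[:,:,ch]) for k in(6,9)]
    W=np.eye(2,3,dtype=np.float32)
    cc,W=cv2.findTransformECC(a,b,W,cv2.MOTION_TRANSLATION,(3,200,1e-5),None,3)
    print("ch",ch,cc,W[:,2])
print(proj("side",[[.5592,-.0022,.06],[.5587,-.0052,.06]]))
r=[cv2.resize(cv2.imread(f"pics/side{k}.png")[200:240,255:295],(400,400),interpolation=cv2.INTER_CUBIC) for k in(6,9)]
cv2.imwrite("pics/c9z.png",cv2.hconcat(r))
E
```

```text
ch 1 0.9489754772595729 [0.01313092 0.43805978]
ch 2 0.9909484646574506 [0.13414389 0.5212967 ]
[[273.29088656 219.48147663]
 [273.37876324 220.21956597]]
```

View pics/c9z.png

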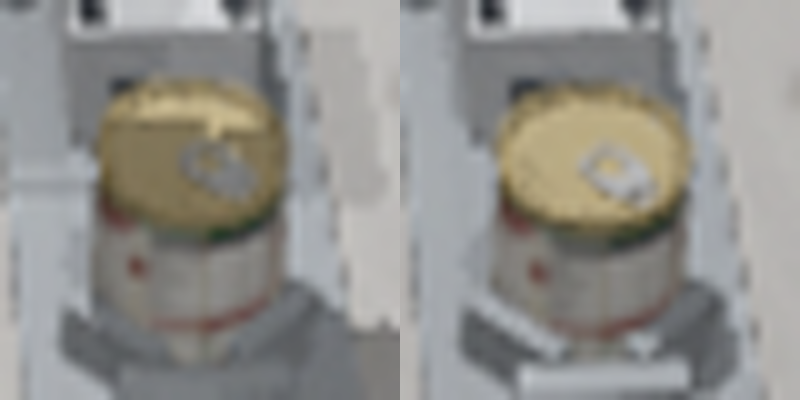

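```bash
python3 -c "
from bench import ctrl
print(ctrl.close_job())"
```

```text
the job is handed in; nothing more can be done
None
```

I put the tin in the clamp gap, released it, and turned the thumbscrew clockwise by about 126° until the clutch slipped. Then I let go, moved the arm clear and handed the job in at about 24 s of the 72 s. No verdict was reported.

- **Placing:** I felt for the V with light contact (about 4.5 N, then backed off) and set the tin about 3 mm off the seat on the plate before letting go.
- **Turning:** Torque was near zero through the play, then about 0.25–0.3 N m in the run. It rose from about −33° of jaw angle and levelled at about 0.39–0.40 N m from −48° to −57°, where I stopped. I read the level torque as the clutch slipping.
- **Tin:** The last pictures show it upright in the V, touching the pad. It slid about 2 mm towards the seat while the jaw closed, against roughly 3 mm expected.
- **Surroundings:** The spice jar, pepper shaker and tape roll look unmoved by eye. A pixel comparison with the first picture was not clean, which I put down to lighting. The arm reads almost no contact force.

**Where the checks disagreed:** the amount of slip is uncertain. The torque record suggests about 0.17 rad. My best picture reading of key against ring tab is about 0.26 ± 0.09 rad, though rougher readings of the tab ran from about 0.1 up to 0.47 rad. My best estimate is about 0.2 rad, inside the 0.04–0.40 limits. The squeeze force itself could not be measured and is inferred from the slip.

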